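# Unpin a module plate and wedge it off its base

## Robot

A 7-joint arm with a two-finger parallel gripper is mounted at the origin on a cart in front of the work surface, level with it; the furniture and walls round the work are solid. World frame = base frame: x ahead of the robot, y to its left, z up, the work surface at z = 0. Lengths are in m, angles in rad, forces in N, time in s.
With the tool pointing down it reaches from about 0.4 to 0.75 m from the base axis. Payload 19.5 kg.
Tool frame: the origin (TCP) lies on the centre line of the jaws, within the pads' length; the fingertips stand tip_extent ahead of it and the grasp point (between the pads) lies 6 mm ahead of it (tip_extent is the distance from the TCP to the fingertips, in m); z points along the fingers, y is the direction in which the jaws open and shut (so a half turn about z gives the same grasp; the last joint's range is limited). The gripper opens to 85 mm and grips with 20 to 120 N. Pads are 22 mm wide; open, the fingers measure 114 mm over their backs; the gripper's body (76 mm by 85 mm) begins 54 mm behind the grasp point. The pads swing forward as they close: fully open they stand 13 mm farther back than shut.
Start: joints at [1.116, 0.707, -0.028, 1.485, 0.022, 0.951, -0.075], TCP at [0.231, -0.527, 0.22] pointing down, gripper open.
Joint ranges: [-2.71, 2.71], [-0.32, 2.16], [-1.57, 1.52], [0, 2.45], [-1.46, 4.6], [0, 2.02], [-2.83, 2.83]. Speed limits (rad/s): [1.89, 1.89, 2.57, 2.57, 3.01, 3.01, 3.01].

## Interface

Orientations are given as a unit quaternion [x, y, z, w].
In Python, from plant import * gives the robot as it stands. The module is installed in compiled form; this text tells all that it offers.
- The arm moves only by the tool apply_moves, never from a script. Its argument "series" is a list of rows, each a list of 7 numbers: the shift along the world's x, y, z in mm, then the turn, a rotation vector about the world's x, y, z in degrees, then the opening, from -1 (shut) to 1 (fully open). A call has 1 to 12 rows; each row is the pose to reach, as a shift and turn from the pose commanded when the call began; what a row does not reach only later rows make up. A row lasts 1/8 s, in which the tool goes at most 62.5 mm and 10.7 degrees, less where a joint would pass 70% of its speed; a pose out of reach is approached as far as the arm can. A call with a gripper value outside its range is refused whole. The fingers move at their own pace and stop on an object; the grip force is fixed at half the most. Time passes only in rows, so rows that repeat a pose let the fingers close. It gives the time, the measured TCP pose, the force and the opening at its end, in the units of the state.
- sense(): the state, without advancing time (a new reading comes with each control period).
- capture(name): name is "side" or "top"; returns a dict with "image" (420x560x3 uint8, red, green, blue), "range_z" (420x560 float32, m along the optical axis (not along the pixel's ray), 0 where there is no reading), "mtx" (3x3 intrinsics, pixels), "world_from_camera" (4x4, takes a point from camera to world coordinates). Camera axes: x right, y up, looking along -z (the intrinsics and any distortion apply to the point x, -y, -z); pixel columns grow to the right and rows downward; lengths in m; the calibration is good to about 2 mm. A picture is of the moment at which its call begins.
- job_done(): hands the job in, once; it reports no verdict.
Trained networks look in the newest picture that a camera, given by its name, has taken for a name from the list of things; names that differ only in an ending like _2 or _b are one class to them, and where a whole thing is asked for, a point or a joint stands for the part that bears it (a point fixed in the world has none). Each returns a list of dicts, best first, with "score" (0 to 1); they miss things now and then, are a little off and sometimes report something else, mostly with a low value. They report only what shows in the picture. A call takes as long as a camera call.
- recognise(camera, target): "location" ([column, row] in pixels, amid what is visible of it).
- silhouettes(camera, target): "region" (420x560 bool, what is visible of it) and "location" ([column, row] in pixels, amid what is visible of it).
- mark_of(camera, target): "location" ([column, row] in pixels: a listed point, or the origin of a listed thing).
The state is a dict: "time_s": time; "q": joint angles; "joint_velocities": joint speeds; "joint_efforts": joint torques, N m; "tool_pos": TCP position; "ee_rot": TCP orientation; "ft_force": force on the tool from outside, world axes, zero at the start; "ft_torque": the same for the moment, N m; "finger_gap": finger opening in m.
Only numpy, scipy, OpenCV 4.12 (cv2) and the standard library are available. Lean on these libraries where they do the work, as an engineer would, in place of code of your own. Each camera call takes 0.05 s, during which the arm holds its last target.

## Task

The plate that carries the transistor module is pinned down on its grey service fixture. Draw the lock pin by its black knob straight out of the lug and lay it in the two open notches further back on the same side of the fixture, and let go of it. Then take the loose wooden wedge by its block and push it flat along the fixture's base, thin end first, under the middle of the plate's front edge until that edge has just come off its rests, about 5 mm up and never above 12 mm; finish still holding the wedge there, with the plate resting on the wedge alone and not on the gripper. Leave the other things on the bench where they are.

Things in the scene. Friction and masses are not known exactly. Their poses are not given: they have to be found in the camera images.
- fixture: service fixture, fixed: grey base plate 225 x 170 mm on low feet. Origin on the bench under it; x from front (where the wedge enters) to rear (hinge), y left, z up. Base spans x -135..+90, y -100..+70 mm, top at z = 12 mm; bare in front of the plate (x -135..-55 mm). Its lug and notched cheeks stand on the right (y < 0). Turned up to 0.35 rad about the vertical from start to start
- mount_plate: aluminium plate 123 x 100 x 8 mm with a black module on it, hinged at its rear edge; origin on the hinge line (fixture 78, 0, 26 mm). At rest level on low rubber rests, underside 6 mm above the base. Its front edge lifts freely against its weight (3 to 4 N there) and falls back. An ear on its right (28 mm wide, y -50..-40, top z = 60 mm) takes the lock pin, which holds it down
- plate_edge (a point): middle of the underside of the plate's rounded (4 mm radius) front edge; at rest at fixture (-51, 0, 18) mm, the front itself at x = -55 mm; its z rises as the plate lifts
- lock_pin: lock pin: steel shank 10 mm thick, 50 mm long, then an 18 mm shoulder disc 3 mm thick, a 10 mm long neck and a black round knob 20 mm across, 22 mm long. Origin on the axis at mid-shank, y from knob to tip. At the start level through lug and ear with 0.7 mm play; it comes free after 48 mm of travel straight out along the fixture's -y
- pin_knob (a point): middle of the pin's black knob, on the pin's axis, 49 mm from the middle of the shank; about 45 mm above the bench. Grip it from above across its 20 mm diameter (fingers in front of and behind it)
- pin_shank (a point): middle of the pin's 50 mm shank; y along the pin from knob to tip
- bore (a point): middle of the bore in the dark lug, on its axis: fixture (-30, -64, 45) mm; axes as the fixture's, the bore runs along y. The lug is 28 mm wide (x), 20 mm thick (y), top at z = 60 mm
- notch (a point): where mid-shank lies when parked, knob outward (-y): fixture (55, -74, 45) mm; axes as the fixture's. Two dark cheeks 8 mm thick, 36 mm wide stand 16 mm either side of it along y; each has an upright open slot 13 mm wide (23 mm at the flared mouth), floor at z = 40, top at z = 56 mm
- wedge: loose waxed hardwood wedge 88 mm long, 22 mm wide: a grip block 24 x 22 mm, 52 mm tall, and a 64 mm taper from 19 mm thick at the block to 3 mm at the thin end. Origin on the underside below the block's middle, x toward the thin end, z up. It first touches the plate where it is 6 mm thick, 12 mm from the tip; then each mm of travel lifts the plate 0.25 mm
- wedge_grip (a point): centre of the wedge's grip block, 26 mm above the underside; axes as the wedge's. Grip it from above across its 22 mm width (y)
- wedge_tip (a point): middle of the wedge's thin end, at the underside, 76 mm along x from the block's middle
- fuse: white ceramic cartridge fuse, 22 x 58 mm, lying, a bystander; origin at the centre of its underside
- connector: white nylon plug, 13 x 35 x 13 mm, a bystander; origin at the centre of its underside
- relay: grey plug-in relay on a dark socket, 27 x 70 x 48 mm, a bystander; origin at the centre of its underside
- capacitor: dark blue can capacitor, 30 mm across, 45 mm tall, standing, a bystander; origin at the centre of its underside
- cutters: side cutters with red grips, 60 x 133 x 13 mm, a bystander; origin at the centre of its underside
- plug: green terminal block, 15 x 41 x 15 mm, a bystander; origin at the centre of its underside

How it is judged:
By the outcome, as a careful person would: the job done as asked, in the order asked, and still so for the second after the job is handed in, while the arm keeps its last pose, push and grip.
It also fails if it takes over 54 s, if anything falls off the work surface, if the arm or the gripper's body presses on something with over 40 N, if the wrist force passes 120 N, or if a joint passes its speed limit or range.

## Working session

There is one attempt and no reset: what is moved stays moved. The work goes in short steps, Python scripts to look and compute and a tool call to move; the robot and the scene stay as the last step left them, time stands still between calls to the robot, and variables do not carry over. Pictures are saved under pics/ and viewed, and the job is handed in when it is done.

Besides the shell and the picture viewer there is one more tool, called after ">>>" as name(argument=value, ...), one argument or row to a line, values as JSON. apply_moves: Moves the arm, as the interface text tells. Its arguments: {"type":"object","properties":{"series":{"type":"array","items":{"type":"array","items":{"type":"number"}}}},"required":["series"]}

```bash
mkdir -p pics; ls; cat > h.py <<'E'
from plant import *
import numpy as np, cv2
from scipy.spatial.transform import Rotation as R
def px2w(c,px,z=None):
    u,v=px; K=c["mtx"]; T=c["world_from_camera"]
    d=np.array([(u-K[0,2])/K[0,0],-(v-K[1,2])/K[1,1],-1.])
    if z is None:
        r=c["range_z"][int(round(v)),int(round(u))]
        return T[:3,:3]@(d*r)+T[:3,3]
    dw=T[:3,:3]@d; o=T[:3,3]
    return o+dw*(z-o[2])/dw[2]
def w2px(c,p):
    T=c["world_from_camera"];q=T[:3,:3].T@(np.array(p)-T[:3,3]);K=c["mtx"]
    return np.array([K[0,0]*q[0]/-q[2]+K[0,2],K[1,1]*-q[1]/-q[2]+K[1,2]])
def save(c,n): cv2.imwrite("pics/"+n,c["image"][:,:,::-1])
E
python3 - <<'E'
from h import *
np.set_printoptions(precision=4,suppress=True)
s=sense();print(s)
for n in("top","side"):
    c=capture(n);save(c,n+"0.png");print(n,c["mtx"],c["world_from_camera"],c.keys())
    for t in["bore","notch","pin_knob","pin_shank","plate_edge","wedge_grip","wedge_tip","fixture","mount_plate","wedge"]:
        m=mark_of(n,t)
        for k in m[:2]: print(t,round(k["score"],2),k["location"],px2w(c,k["location"]))
E
```

```text
pics
{'time_s': 0.0, 'q': array([ 1.1163,  0.7071, -0.0276,  1.485 ,  0.022 ,  0.9509, -0.0755]), 'joint_velocities': array([-0.0003,  0.0009,  0.0017,  0.0005, -0.0011,  0.0002,  0.0003]), 'joint_efforts': array([  0.0002, -88.3226,   1.2346, -23.6169,   0.0168,   0.0064,
         0.    ]), 'tool_pos': array([ 0.2306, -0.5265,  0.2192]), 'ee_rot': array([ 0.9788,  0.2049, -0.0001, -0.0005]), 'ft_force': array([-0.6818, -0.3932,  0.1998]), 'ft_torque': array([-0.0449,  0.0162, -0.029 ]), 'finger_gap': 0.08569170024453722}
top [[401.3974   0.     272.6029]
 [  0.     401.3974 206.777 ]
 [  0.       0.       1.    ]] [[ 0.0176  0.9866 -0.1621  0.3794]
 [-0.9997  0.0148 -0.0182  0.0464]
 [-0.0155  0.1624  0.9866  1.2207]
 [ 0.      0.      0.      1.    ]] dict_keys(['image', 'range_z', 'mtx', 'world_from_camera'])
bore 0.22 [170.3, 170.0] [0.6865 0.3861 0.0224]
notch 0.79 [304.3, 190.9] [ 0.6291 -0.0278  0.0107]
notch 0.3 [284.7, 181.3] [0.6546 0.0329 0.0275]
pin_knob 0.47 [312.0, 220.0] [ 0.5344 -0.0485  0.0485]
pin_shank 0.53 [293.9, 216.1] [0.5453 0.0047 0.0475]
pin_shank 0.36 [295.
[... 756 characters left out ...]
t_keys(['image', 'range_z', 'mtx', 'world_from_camera'])
bore 0.78 [252.3, 211.1] [ 0.5544 -0.0105  0.0604]
notch 0.82 [265.6, 237.5] [ 0.6184 -0.0141  0.0281]
pin_knob 0.42 [237.0, 217.1] [ 0.5466 -0.0473  0.0531]
pin_shank 0.64 [258.1, 212.6] [0.5619 0.0007 0.0561]
pin_shank 0.51 [217.6, 272.7] [ 0.6435 -0.1492  0.014 ]
wedge_grip 0.97 [155.9, 266.1] [ 0.5767 -0.2554  0.0353]
wedge_tip 0.59 [158.1, 298.9] [ 0.6348 -0.2773  0.0054]
fixture 0.96 [281.2, 229.7] [0.6249 0.024  0.0385]
fixture 0.41 [238.1, 219.1] [ 0.5505 -0.0467  0.0496]
mount_plate 0.94 [294.4, 240.9] [0.6666 0.0319 0.0324]
wedge 0.59 [160.6, 275.5] [ 0.5889 -0.2532  0.0168]
wedge 0.51 [264.3, 238.3] [ 0.6036 -0.0086  0.0114]
```

```bash
python3 - <<'E'
from h import *
for n,(x0,y0,x1,y1) in(("top",(180,120,430,300)),("side",(100,150,400,350))):
    im=cv2.imread(f"pics/{n}0.png")[y0:y1,x0:x1]
    cv2.imwrite(f"pics/{n}0z.png",cv2.resize(im,None,fx=2.6 if n=="side" else 3.2,fy=2.6 if n=="side" else 3.2,interpolation=cv2.INTER_CUBIC))
E
```

```text
(no output)
```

View pics/top0.png

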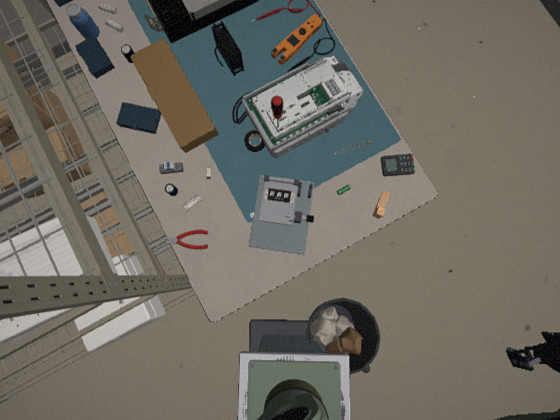

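View pics/side0.png

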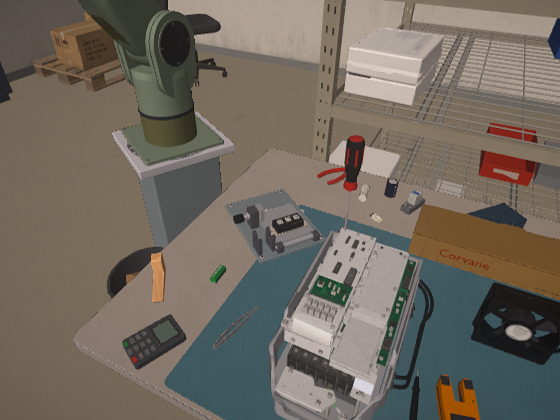

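View pics/top0z.png

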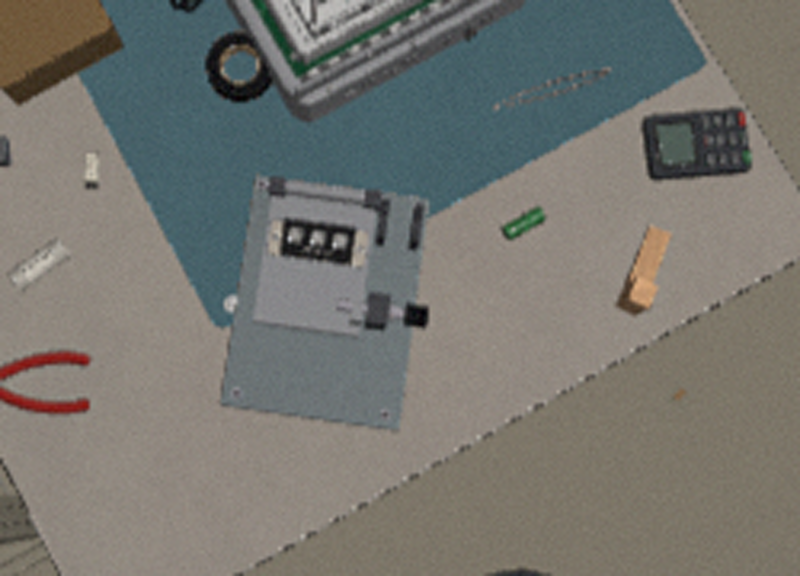

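View pics/side0z.png

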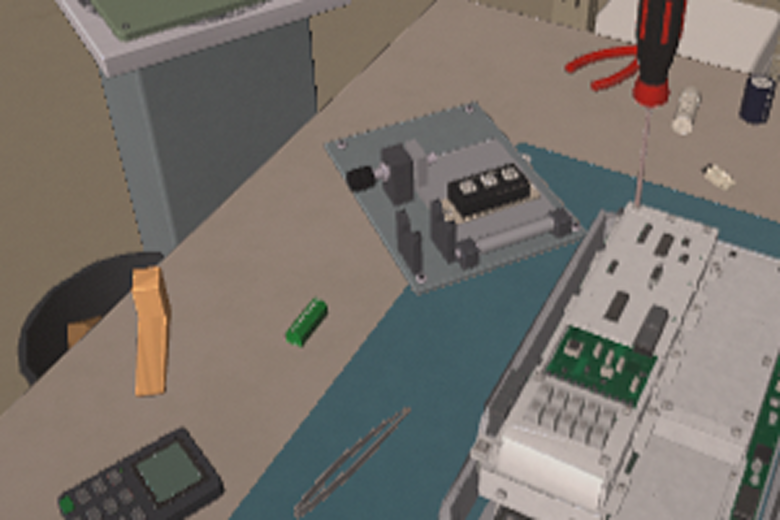

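```bash
cat > fit.py <<'E'
from h import *
from scipy.optimize import minimize
np.set_printoptions(precision=4,suppress=True)
FX=[(-135,-100),(90,-100),(90,70),(-135,70)]
def fx2w(p,f):
    x,y,th=f; c,s=np.cos(th),np.sin(th); p=np.array(p,float)/1000
    return np.array([x+c*p[0]-s*p[1],y+s*p[0]+c*p[1],p[2]])
def mask_poly(c,polys,S=8):
    m=np.zeros((420*4,560*4),np.uint8)
    for P in polys:
        q=np.array([w2px(c,p) for p in P]); q=((q+0.5)*4*16-8).round().astype(np.int32)
        cv2.fillPoly(m,[cv2.convexHull(q)],255,shift=4)
    return cv2.resize(m,(560,420),interpolation=cv2.INTER_AREA)/255.
E
python3 - <<'E'
from fit import *
for n in("top","side"):
    c=capture(n)
    r=silhouettes(n,"fixture")
    for k in r[:2]: print(n,k["score"],k["region"].sum(),k["location"])
    T=c["world_from_camera"]
    v,u=np.mgrid[:420,:560];K=c["mtx"];z=c["range_z"]
    P=np.stack([(u-K[0,2])/K[0,0]*z,-(v-K[1,2])/K[1,1]*z,-z],-1)@T[:3,:3].T+T[:3,3]
    a=r[0]["region"]
    m=a&(P[...,2]>.006)&(P[...,2]<.02)
    print(m.sum(),P[m][:,:2].min(0),P[m][:,:2].max(0), np.median(P[m][:,2]))
    rc=cv2.minAreaRect((P[m][:,:2]*1000).astype(np.float32));print(rc,cv2.boxPoints(rc))
    np.savez(f"{n}0.npz",P=P,reg=a,img=c["image"],mtx=K,world_from_camera=T,range_z=z)
    o=c["image"].copy();o[a]=o[a]//2+np.array([127,0,0],np.uint8)
    x0,y0,x1,y1=(220,140,340,280) if n=="top" else (200,170,350,280)
    cv2.imwrite(f"pics/sil_{n}.png",cv2.resize(o[y0:y1,x0:x1,::-1],None,fx=4,fy=4))
    for h in (0.,.012): pass
    tb=(abs(P[...,0]-.5)<.05)&(abs(P[...,1]+.2)<.03); print("bench z",np.median(P[tb][:,2]))
E
```

```text
top 0.74 4117 [283.8, 214.8]
top 0.45 237 [380.1, 206.4]
2308 [ 0.4389 -0.0548] [0.6777 0.1383] 0.012014257210691826
((559.7928466796875, 40.82045364379883), (172.84925842285156, 227.992431640625), 82.48361206054688) [[435.4709 -29.9498]
 [661.5044 -59.7734]
 [684.1147 111.5907]
 [458.0813 141.4143]]
bench z -0.0006083302419768177
side 0.76 4171 [275.0, 228.1]
1955 [ 0.4415 -0.0577] [0.6829 0.1362] 0.011555849683979935
((561.9005126953125, 40.642738342285156), (170.85818481445312, 227.87803649902344), 82.7105712890625) [[438.043  -29.6391]
 [664.0793 -58.5527]
 [685.7581 110.9246]
 [459.7217 139.8381]]
bench z -0.00025549561044957425
```

View pics/sil_top.png

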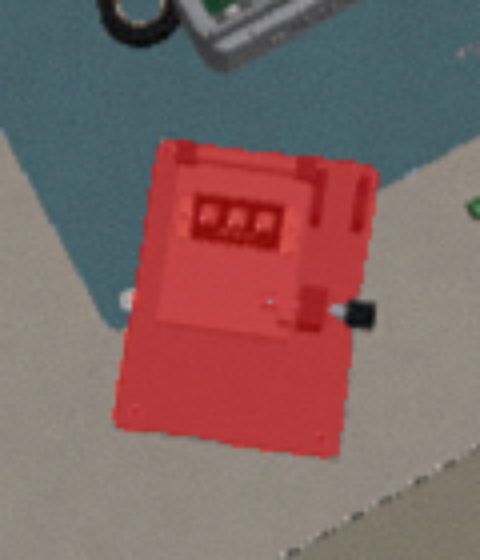

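View pics/sil_side.png

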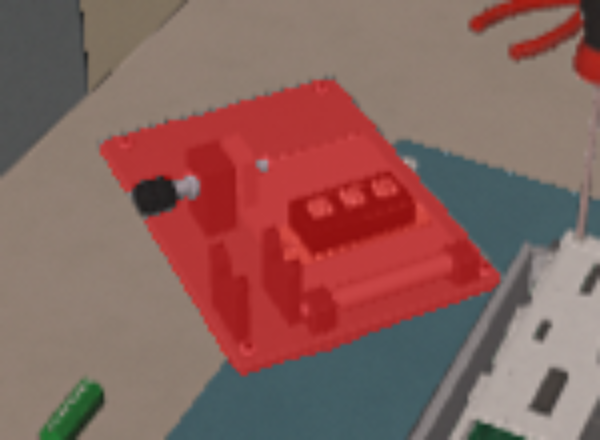

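```bash
cat > ff.py <<'E'
from fit import *
def boxp(x0,x1,y0,y1,z0,z1,f): return [fx2w((x,y,z),f) for x in(x0,x1) for y in(y0,y1) for z in(z0,z1)]
def fixpolys(f):
    return [boxp(-135,90,-100,70,4,12,f),boxp(-44,-16,-74,-54,12,60,f),boxp(37,73,-94,-86,12,56,f),boxp(37,73,-62,-54,12,56,f)]
if __name__=="__main__":
    D={n:np.load(n+"0.npz") for n in("top","side")}
    def cost(p,names):
        s=0
        for n in names:
            d=D[n]; s+=((mask_poly(d,fixpolys(p*[1,1,1]))-d["reg"])**2).sum()
        return s
    for names in(("top",),("side",),("top","side")):
        r=minimize(cost,[.583,.054,-.13],args=(names,),method="Nelder-Mead",options=dict(initial_simplex=[[.583,.054,-.13],[.59,.054,-.13],[.583,.06,-.13],[.583,.054,-.11]],xatol=1e-5,fatol=.01))
        print(names,r.x,r.fun)
        f=r.x
    print({k:fx2w(v,f) for k,v in dict(bore=(-30,-64,45),knob=(-30,-98,45),notch=(55,-74,45),knobpark=(55,-123,45),edge=(-51,0,18)).items()})
    for n in D:
        o=cv2.resize(D[n]["img"],None,fx=4,fy=4)
        for v in [(x,y,12) for x,y in FX]+[(-30,-74,45),(-30,-109,45),(-30,-87,45),(55,-90,40),(55,-58,40),(-55,50,26),(-55,-50,26)]+[(a,b,60) for a in(-44,-16) for b in (-74,-54)]:
            q=(w2px(D[n],fx2w(v,f))+.5)*4; cv2.circle(o,tuple(int(t) for t in q),2,(255,0,255),-1)
        x0,y0=(235,165) if n=="top" else (215,180)
        cv2.imwrite(f"pics/fit_{n}.png",o[y0*4:y0*4+400,x0*4:x0*4+450,::-1])
E
python3 ff.py
```

```text
('top',) [ 0.5828  0.0542 -0.1322] 85.47321799307959
('side',) [ 0.5852  0.0528 -0.1271] 208.07673971549403
('top', 'side') [ 0.5841  0.0533 -0.1349] 345.7857593233372
{'bore': array([ 0.5457, -0.0061,  0.045 ]), 'knob': array([ 0.5412, -0.0398,  0.045 ]), 'notch': array([ 0.6286, -0.0274,  0.045 ]), 'knobpark': array([ 0.622, -0.076,  0.045]), 'edge': array([0.5335, 0.0602, 0.018 ])}
```

View pics/fit_top.png

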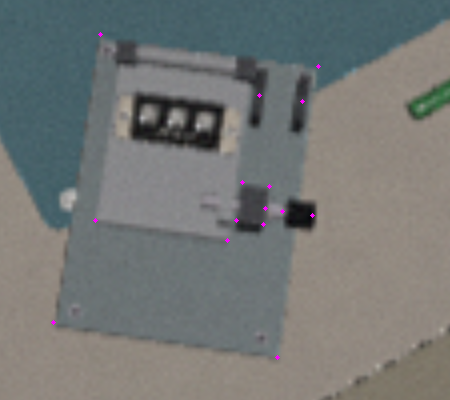

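View pics/fit_side.png

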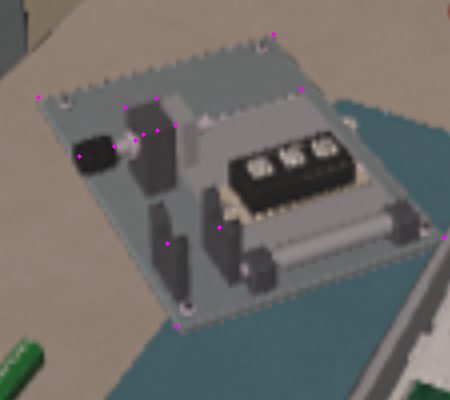

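```bash
python3 - <<'E'
import plant; print([k for k in dir(plant) if not k.startswith("__")], getattr(plant,"tip_extent",None))
from ff import *
f=(.584,.0535,-.132)
for k,v in dict(knob=(-30,-98,45),out=(-30,-153,45),notch=(55,-74,45),knobpark=(55,-123,45),edge=(-51,0,18)).items(): print(k,fx2w(v,f))
def wp(w):
    def b(x0,x1,h0,h1): return [fx2w((x,y,z),w) for y in(-11,11) for x,hh in((x0,h0),(x1,h1)) for z in (0,hh)]
    return [b(-12,12,52,52),b(12,76,19,3)]
D={}
for n in("top","side"):
    c=capture(n)
    for t in["plug","connector","fuse","cutters"]:
        m=recognise(n,t)
        if m: print(n,t,round(m[0]["score"],2),px2w(c,m[0]["location"]))
    r=silhouettes(n,"wedge")
    for k in r[:3]: print(n,k["score"],k["region"].sum(),k["location"])
    for k in r:
        if abs(px2w(c,k["location"])[1]+.26)<.05: D[n]=(c,k["region"]);break
def cost(p,names): return sum(((mask_poly(D[n][0],wp(p))-D[n][1])**2).sum() for n in names)
for names in [(k,) for k in D]+[tuple(D)]:
    best=None
    for th in(-.3,-.5):
        r=minimize(cost,[.567,-.25,th],args=(names,),method="Nelder-Mead",options=dict(initial_simplex=[[.567,-.25,th],[.575,-.25,th],[.567,-.24,th],[.567,-.25,th+.15]],xatol=1e-5,fatol=.01))
        if best is None or r.fun<best.fun: best=r
    print(names,best.x,best.fun)
w=best.x
for n in D:
    c,a=D[n]; o=cv2.resize(c["image"],None,fx=5,fy=5)
    for P in wp(w):
        for p in P:
            q=(w2px(c,p)+.5)*5; cv2.circle(o,tuple(int(t) for t in q),2,(255,0,255),-1)
    x0,y0=(350,170) if n=="top" else (130,240)
    cv2.imwrite(f"pics/wfit_{n}.png",o[y0*5:y0*5+350,x0*5:x0*5+350,::-1])
E
```

```text
['Unreachable', 'capture', 'job_done', 'mark_of', 'recognise', 'sense', 'silhouettes', 'tip_extent'] 0.025
knob [ 0.5414 -0.0397  0.045 ]
out [ 0.5341 -0.0942  0.045 ]
notch [ 0.6288 -0.0271  0.045 ]
knobpark [ 0.6223 -0.0757  0.045 ]
edge [0.5334 0.0602 0.018 ]
top plug 0.47 [ 0.6322 -0.1461  0.0146]
top connector 0.54 [0.5538 0.0425 0.0285]
top fuse 0.45 [0.599  0.3237 0.0108]
top cutters 0.53 [0.4693 0.327  0.0018]
top 0.73 120 [191.4, 202.0]
top 0.57 234 [383.8, 202.9]
top 0.47 1470 [281.4, 199.4]
side plug 0.44 [ 0.6383 -0.1486  0.0151]
side connector 0.57 [0.692  0.269  0.0108]
side fuse 0.59 [0.6058 0.3014 0.0212]
side cutters 0.58 [0.7086 0.3731 0.0199]
side 0.88 632 [154.5, 278.3]
('top',) [ 0.5652 -0.2484 -0.4265] 12.23034217608612
('side',) [ 0.5677 -0.2505 -0.3896] 15.99430988081507
('top', 'side') [ 0.5672 -0.2502 -0.3942] 42.458577470203764
```

>>> apply_moves(
  series=[
    [26, 41, 0, 0, 0, 5, 1],
    [52, 81, 0, 0, 0, 10, 1],
    [78, 122, 0, 0, 0, 15, 1],
    [104, 162, 0, 0, 0, 20, 1],
    [130, 203, -10, 0, 0, 25, 1],
    [156, 244, -20, 0, 0, 30, 1],
    [182, 284, -30, 0, 0, 35, 1],
    [208, 325, -40, 0, 0, 40, 1],
    [234, 366, -50, 0, 0, 45, 1],
    [260, 406, -60, 0, 0, 50, 1],
    [286, 447, -60, 0, 0, 54, 1],
    [311, 487, -60, 0, 0, 58.8, 1],
  ],
)

```text
time_s: 3.4
tool_pos: [0.5424, -0.0382, 0.1596]
ee_rot: [0.751, 0.66, -0.0, 0.0]
ft_force: [-0.1, -0.3, -0.2]
finger_gap: 0.0855
```

>>> apply_moves(
  series=[
    [0, 0, -15, 0, 0, 0, 0.2],
    [0, 0, -30, 0, 0, 0, 0.2],
    [0, 0, -45, 0, 0, 0, 0.2],
    [0, 0, -60, 0, 0, 0, 0.2],
    [0, 0, -75, 0, 0, 0, 0.2],
    [0, 0, -88, 0, 0, 0, 0.2],
    [0, 0, -98, 0, 0, 0, 0.2],
    [0, 0, -105, 0, 0, 0, 0.2],
    [0, 0, -108, 0, 0, 0, 0.2],
    [0, 0, -108, 0, 0, 0, 0.2],
  ],
)

```text
time_s: 4.65
tool_pos: [0.5417, -0.0397, 0.0517]
ee_rot: [0.752, 0.659, 0.0, 0.0]
ft_force: [-0.4, -0.1, 0.1]
finger_gap: 0.0513
```

```bash
python3 - <<'E'
from h import *
for n,(x0,y0,w,h) in(("top",(235,165,112,100)),("side",(195,160,120,100))):
    c=capture(n); o=cv2.resize(c["image"][y0:y0+h,x0:x0+w],None,fx=5,fy=5,interpolation=cv2.INTER_CUBIC); cv2.imwrite(f"pics/{n}1.png",o[:,:,::-1])
s=sense();print(s["tool_pos"],s["ft_force"],s["finger_gap"],s["q"])
E
```

```text
[ 0.54182994 -0.03972327  0.05195617] [ 0.86973222  0.14482785 -0.65898361] 0.05109677590767335 [ 0.09573051  0.91309808 -0.15487012  1.7609089   0.26376137  0.48746818
 -0.36535896]
```

View pics/side1.png

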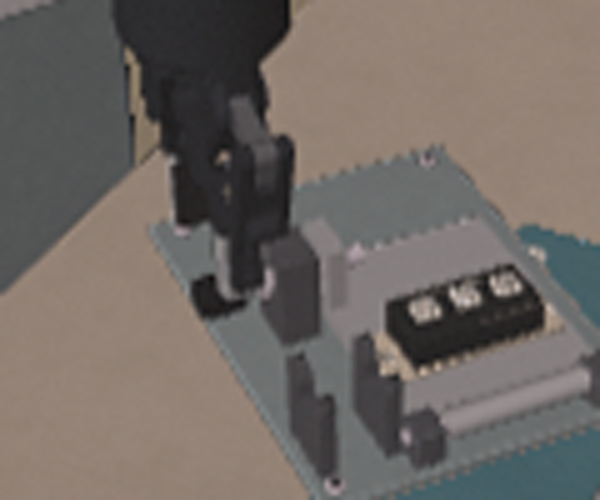

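View pics/top1.png

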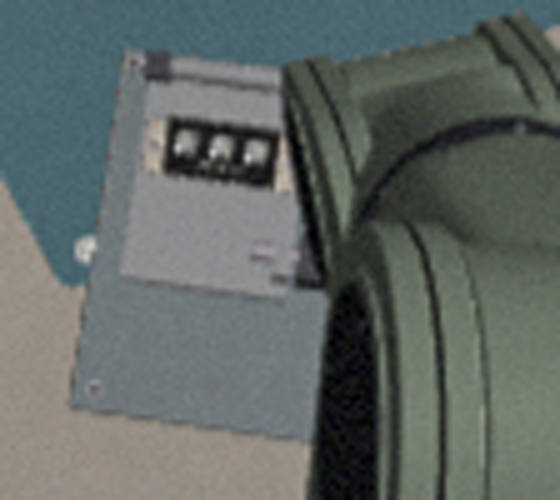

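```bash
python3 - <<'E'
from ff import *
c=np.load("side0.npz"); f=(.584,.0535,-.132)
for v in [(-30,-98,45),(-30,-87,45),(-30,-109,45),(-4,-98,38),(-4,-87,38),(-4,-109,38),(10,-98,38)]: print(v,(w2px(c,fx2w(v,f))-[195,160]+.5)*5)
E
```

```text
(-30, -98, 45) [222.1918 289.7459]
(-30, -87, 45) [243.9669 283.4585]
(-30, -109, 45) [200.2368 296.0853]
(-4, -98, 38) [243.4963 333.9094]
(-4, -87, 38) [265.5153 327.3422]
(-4, -109, 38) [221.2925 340.5318]
(10, -98, 38) [254.9228 352.0969]
```

>>> apply_moves(
  series=[
    [0, 0, 0, 0, 0, 0, -0.2],
    [0, 0, 0, 0, 0, 0, -1],
    [0, 0, 0, 0, 0, 0, -1],
    [0, 0, 0, 0, 0, 0, -1],
    [0, 0, 0, 0, 0, 0, -1],
    [0, 0, 0, 0, 0, 0, -1],
  ],
)

```text
time_s: 5.5
tool_pos: [0.5417, -0.0397, 0.0517]
ee_rot: [0.752, 0.659, -0.0, -0.0]
ft_force: [-0.0, -0.1, 0.1]
finger_gap: 0.0001
```

```bash
python3 - <<'E'
from h import *
for n,(x0,y0,w,h) in(("side",(195,130,120,130)),):
    c=capture(n); o=cv2.resize(c["image"][y0:y0+h,x0:x0+w],None,fx=5,fy=5,interpolation=cv2.INTER_CUBIC); cv2.imwrite(f"pics/{n}2.png",o[:,:,::-1])
    T=c["world_from_camera"]
    v,u=np.mgrid[:420,:560];K=c["mtx"];z=c["range_z"]
    P=np.stack([(u-K[0,2])/K[0,0]*z,-(v-K[1,2])/K[1,1]*z,-z],-1)@T[:3,:3].T+T[:3,3]
    np.set_printoptions(precision=3,suppress=True)
    for v in range(200,224,2):
        print(v,[tuple((P[v,u]*1000).round().astype(int)) for u in range(232,252,3)])
s=sense();print(s["tool_pos"],s["ft_force"],s["finger_gap"],s["q"])
E
```

```text
200 [(np.int64(534), np.int64(-51), np.int64(96)), (np.int64(555), np.int64(-53), np.int64(111)), (np.int64(580), np.int64(-58), np.int64(129)), (np.int64(592), np.int64(-58), np.int64(136)), (np.int64(589), np.int64(-49), np.int64(130)), (np.int64(586), np.int64(-40), np.int64(125)), (np.int64(457), np.int64(38), np.int64(10))]
202 [(np.int64(424), np.int64(2), np.int64(-2)), (np.int64(554), np.int64(-54), np.int64(105)), (np.int64(578), np.int64(-58), np.int64(122)), (np.int64(573), np.int64(-48), np.int64(114)), (np.int64(573), np.int64(-41), np.int64(112)), (np.int64(575), np.int64(-34), np.int64(110)), (np.int64(467), np.int64(32), np.int64(13))]
204 [(np.int64(448), np.int64(-10), np.int64(12)), (np.int64(548), np.int64(-51), np.int64(93)), (np.int64(575), np.int64(-57), np.int64(114)), (np.int64(556), np.int64(-40), np.int64(95)), (np.int64(465), np.int64(16), np.int64(12)), (np.int64(467), np.int64(23), np.int64(10)), (np.int64(473), np.int64(29), np.int64(11))]
206 [(np.int64(459), np.int64(-16), np.int64(15)), (np.int64(549), np.int64(-52), np.int64(89)), (np.int64(556), np
[... 2235 characters left out ...]
64(-55), np.int64(50)), (np.int64(551), np.int64(-47), np.int64(47)), (np.int64(555), np.int64(-42), np.int64(48)), (np.int64(524), np.int64(-17), np.int64(15)), (np.int64(535), np.int64(-15), np.int64(22)), (np.int64(554), np.int64(-18), np.int64(36))]
222 [(np.int64(498), np.int64(-38), np.int64(0)), (np.int64(547), np.int64(-54), np.int64(42)), (np.int64(551), np.int64(-48), np.int64(42)), (np.int64(554), np.int64(-41), np.int64(41)), (np.int64(527), np.int64(-20), np.int64(12)), (np.int64(532), np.int64(-14), np.int64(13)), (np.int64(555), np.int64(-18), np.int64(31))]
[ 0.542 -0.04   0.052] [ 0.62  -0.573 -0.121] -0.00024780430120291814 [ 0.096  0.914 -0.155  1.761  0.264  0.487 -0.365]
```

View pics/side2.png

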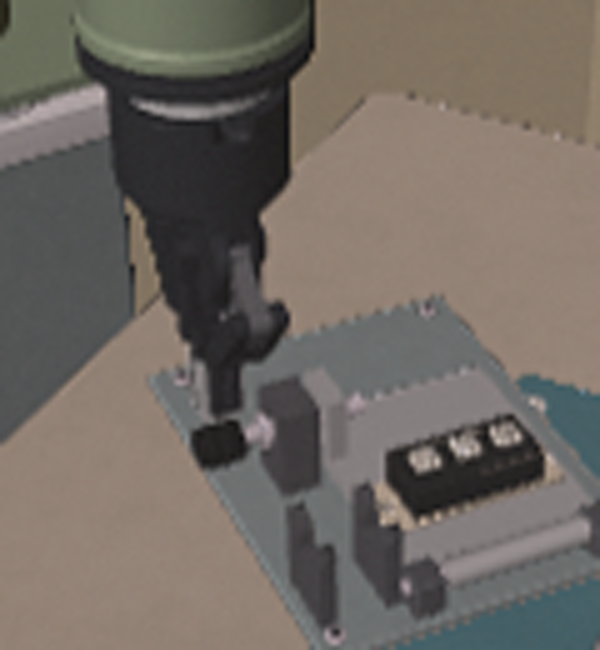

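```bash
python3 - <<'E'
from h import *
c=capture("side")
T=c["world_from_camera"]
v,u=np.mgrid[:420,:560];K=c["mtx"];z=c["range_z"]
P=np.stack([(u-K[0,2])/K[0,0]*z,-(v-K[1,2])/K[1,1]*z,-z],-1)@T[:3,:3].T+T[:3,3]
for v in range(206,224):
    print(v,[(u,)+tuple(int(round(a)) for a in P[v,u]*1000)+tuple(int(a) for a in c["image"][v,u]) for u in (236,238,240,242)])
# gripper body
for v in range(150,206,4):
    print(v,[(u,)+tuple(int(round(a)) for a in P[v,u]*1000) for u in (225,232,238,244,250)])
E
```

```text
206 [(236, 547, -48, 87, 88, 86, 87), (238, 555, -47, 91, 41, 38, 41), (240, 557, -43, 91, 44, 43, 44), (242, 556, -38, 88, 36, 35, 36)]
207 [(236, 550, -50, 86, 88, 84, 85), (238, 557, -48, 90, 41, 38, 40), (240, 556, -43, 87, 47, 45, 48), (242, 556, -38, 85, 37, 34, 37)]
208 [(236, 550, -50, 83, 95, 91, 92), (238, 557, -48, 87, 41, 39, 40), (240, 556, -43, 85, 45, 43, 45), (242, 560, -40, 86, 37, 35, 37)]
209 [(236, 546, -48, 77, 110, 105, 106), (238, 556, -48, 84, 40, 37, 40), (240, 556, -43, 81, 45, 43, 45), (242, 559, -39, 82, 35, 35, 36)]
210 [(236, 548, -49, 76, 108, 103, 105), (238, 555, -48, 80, 41, 38, 40), (240, 554, -42, 77, 46, 45, 47), (242, 558, -39, 78, 35, 33, 33)]
211 [(236, 548, -50, 73, 109, 105, 106), (238, 556, -48, 78, 39, 37, 38), (240, 555, -43, 75, 40, 38, 39), (242, 555, -38, 73, 50, 46, 46)]
212 [(236, 548, -49, 70, 115, 111, 112), (238, 556, -48, 75, 42, 40, 42), (240, 557, -44, 74, 66, 63, 63), (242, 553, -37, 68, 92, 89, 90)]
213 [(236, 548, -50, 68, 129, 124, 124), (238, 554, -47, 70, 65, 63, 63), (240, 549, -40, 64, 90, 87, 86), (242, 494, -6, 11, 108
[... 2274 characters left out ...]
42, 180), (250, 354, 98, 1)]
182 [(225, -686, 495, -764), (232, 558, -59, 162), (238, 580, -56, 174), (244, 581, -43, 170), (250, 373, 87, 2)]
186 [(225, -647, 475, -764), (232, 558, -60, 153), (238, 577, -55, 162), (244, 587, -46, 165), (250, 387, 78, -1)]
190 [(225, 363, 12, -4), (232, 555, -59, 140), (238, 567, -51, 144), (244, 595, -51, 161), (250, 407, 67, 1)]
194 [(225, 384, 2, -1), (232, 557, -61, 131), (238, 557, -46, 126), (244, 600, -54, 155), (250, 604, -42, 153)]
198 [(225, 398, -6, -2), (232, 539, -53, 106), (238, 580, -58, 134), (244, 600, -54, 145), (250, 593, -36, 133)]
202 [(225, 413, -14, -3), (232, 426, 0, 0), (238, 577, -58, 121), (244, 575, -42, 113), (250, 466, 33, 12)]
```

>>> apply_moves(
  series=[
    [0, 0, 0, 0, 0, 0, 0.2],
    [0, 0, 0, 0, 0, 0, 0.2],
    [0, 0, 0, 0, 0, 0, 0.2],
    [0, 0, -6, 0, 0, 0, 0.2],
    [0, 0, -14, 0, 0, 0, 0.2],
    [0, 0, -22, 0, 0, 0, 0.2],
    [0, 0, -26, 0, 0, 0, 0.2],
    [0, 0, -26, 0, 0, 0, 0.2],
  ],
)

```text
time_s: 6.6
tool_pos: [0.5415, -0.0396, 0.0253]
ee_rot: [0.752, 0.659, -0.0, -0.0]
ft_force: [-0.4, 0.5, 0.4]
finger_gap: 0.0511
```

```bash
cat > look.py <<'E'
import sys
from h import *
tag=sys.argv[1]; x0,y0,w,h=map(int,sys.argv[3:7]); n=sys.argv[2]
c=capture(n); k=min(780/w,580/h)
cv2.imwrite(f"pics/{tag}.png",cv2.resize(c["image"][y0:y0+h,x0:x0+w],None,fx=k,fy=k,interpolation=cv2.INTER_CUBIC)[:,:,::-1])
T=c["world_from_camera"]
v,u=np.mgrid[:420,:560];K=c["mtx"];z=c["range_z"]
P=np.stack([(u-K[0,2])/K[0,0]*z,-(v-K[1,2])/K[1,1]*z,-z],-1)@T[:3,:3].T+T[:3,3]
np.savez(tag+".npz",P=P,img=c["image"],mtx=K,world_from_camera=T)
s=sense();print(k,s["time_s"],s["tool_pos"].round(4),s["ft_force"].round(1),round(s["finger_gap"],4),s["q"].round(2))
E
python3 look.py s3 side 195 130 120 100
```

```text
5.8 6.65 [ 0.5416 -0.0397  0.0256] [-0.3  0.1 -0.4] 0.0514 [ 0.09  0.96 -0.14  1.77  0.27  0.43 -0.37]
```

View pics/s3.png

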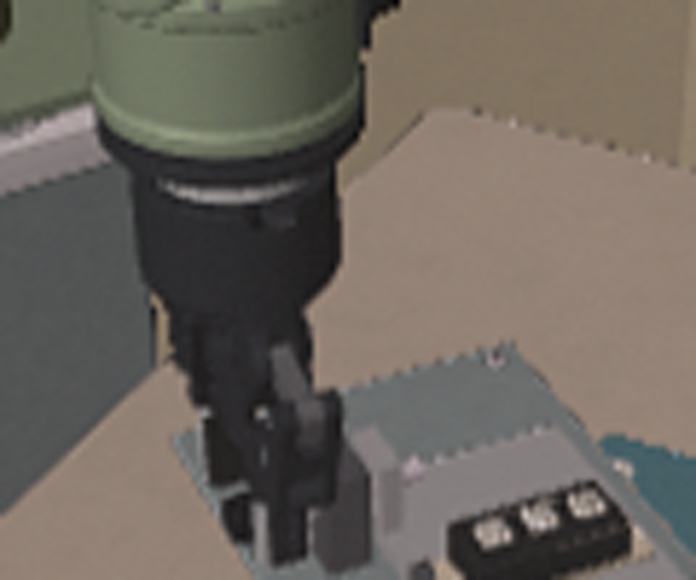

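```bash
python3 - <<'E'
from h import *
P=np.load("s3.npz")["P"];I=np.load("s3.npz")["img"]
for v in range(212,234): print(v,[(u,)+tuple(int(round(a)) for a in P[v,u]*1000)+(int(I[v,u].mean()),) for u in (236,238,240,242,244,246,248)])
E
```

```text
212 [(236, 518, -35, 44, 49), (238, 575, -58, 92, 41), (240, 1182, -361, 636, 44), (242, 600, -61, 111, 44), (244, 603, -58, 112, 36), (246, 604, -53, 110, 39), (248, 591, -42, 96, 41)]
213 [(236, 518, -35, 41, 92), (238, 573, -57, 88, 43), (240, 578, -55, 90, 44), (242, 599, -61, 107, 42), (244, 602, -58, 108, 36), (246, 592, -47, 96, 45), (248, 594, -44, 96, 47)]
214 [(236, 491, -22, 13, 102), (238, 574, -58, 86, 50), (240, 580, -56, 89, 44), (242, 597, -60, 103, 44), (244, 601, -57, 104, 39), (246, 595, -49, 97, 48), (248, 597, -45, 96, 49)]
215 [(236, 537, -45, 52, 37), (238, 575, -58, 84, 39), (240, 579, -56, 86, 41), (242, 598, -61, 101, 44), (244, 603, -58, 104, 39), (246, 597, -50, 96, 49), (248, 598, -46, 94, 45)]
216 [(236, 543, -48, 54, 37), (238, 569, -55, 75, 56), (240, 580, -56, 84, 57), (242, 599, -61, 99, 42), (244, 600, -57, 98, 39), (246, 599, -52, 95, 44), (248, 600, -47, 93, 40)]
217 [(236, 548, -51, 56, 36), (238, 568, -55, 72, 84), (240, 574, -53, 75, 103), (242, 598, -61, 95, 41), (244, 598, -56, 93, 37), (246, 1182, -361, 636, 40), (248, 599, -47, 89, 64)]
218
[... 2234 characters left out ...]
 -40, -1, 134), (240, 546, -42, 10, 129), (242, 549, -37, 10, 112), (244, 553, -34, 12, 111), (246, 554, -30, 11, 112), (248, 557, -26, 11, 114)]
231 [(236, 535, -47, 1, 134), (238, 538, -43, 2, 133), (240, 549, -43, 10, 119), (242, 553, -39, 11, 112), (244, 556, -36, 12, 112), (246, 558, -32, 11, 112), (248, 562, -28, 12, 112)]
232 [(236, 537, -48, 0, 133), (238, 540, -44, 0, 134), (240, 549, -43, 7, 125), (242, 557, -42, 12, 116), (244, 558, -37, 10, 112), (246, 562, -34, 12, 111), (248, 563, -29, 10, 111)]
233 [(236, 540, -49, -1, 133), (238, 541, -45, -2, 134), (240, 545, -42, 0, 133), (242, 560, -43, 12, 126), (244, 562, -40, 12, 112), (246, 565, -35, 12, 111), (248, 568, -32, 13, 112)]
```

>>> apply_moves(
  series=[
    [0, 0, -6, 0, 0, 0, 0.2],
    [0, 0, -12, 0, 0, 0, 0.2],
    [0, 0, -12, 0, 0, 0, 0.2],
    [0, 0, -12, 0, 0, 0, -0.3],
    [0, 0, -12, 0, 0, 0, -1],
    [0, 0, -12, 0, 0, 0, -1],
    [0, 0, -12, 0, 0, 0, -1],
    [0, 0, -12, 0, 0, 0, -1],
    [0, 0, -12, 0, 0, 0, -1],
  ],
)

```text
time_s: 7.78
tool_pos: [0.5418, -0.0397, 0.0137]
ee_rot: [0.752, 0.659, 0.0, 0.0]
ft_force: [0.5, 0.3, 3.2]
finger_gap: 0.0181
```

```bash
python3 look.py s4 side 195 130 120 120
```

```text
4.833333333333333 7.825 [ 0.5418 -0.0397  0.0137] [ 0.6 -0.3  2.4] 0.0182 [ 0.08  0.98 -0.13  1.77  0.28  0.41 -0.38]
```

View pics/s4.png

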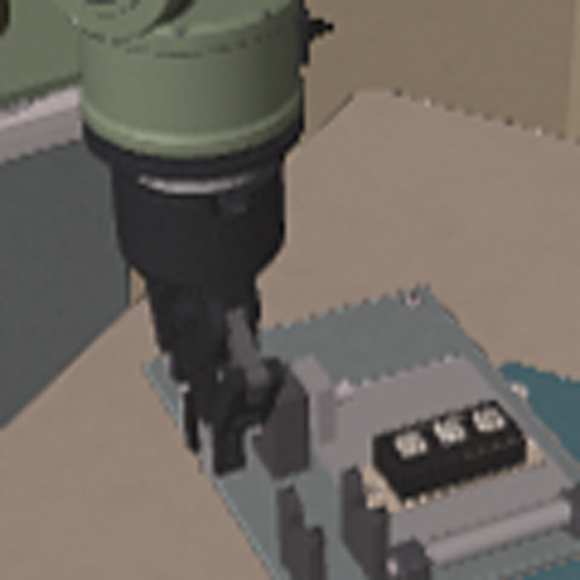

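>>> apply_moves(
  series=[
    [-0.4, -3, 0, 0, 0, 0, -1],
    [-0.8, -6, 0, 0, 0, 0, -1],
    [-1.2, -9, 0, 0, 0, 0, -1],
    [-1.6, -12, 0, 0, 0, 0, -1],
  ],
)

```text
time_s: 8.32
tool_pos: [0.54, -0.0519, 0.0136]
ee_rot: [0.752, 0.659, -0.0, -0.0]
ft_force: [0.0, 0.8, 1.4]
finger_gap: 0.018
```

```bash
python3 look.py s5 side 195 130 120 120
```

```text
4.833333333333333 8.375 [ 0.5399 -0.0524  0.0136] [-0.6 -0.3  0.3] 0.0179 [ 0.11  0.98 -0.13  1.77  0.29  0.41 -0.36]
```

View pics/s5.png

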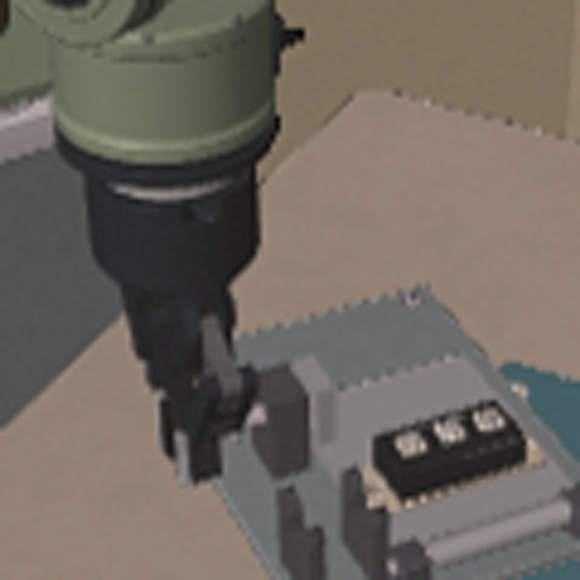

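>>> apply_moves(
  series=[
    [-0.7, -5, 0, 0, 0, 0, -1],
    [-1.3, -10, 0, 0, 0, 0, -1],
    [-2.0, -15, 0, 0, 0, 0, -1],
    [-2.7, -20, 0, 0, 0, 0, -1],
    [-3.3, -25, 0, 0, 0, 0, -1],
    [-4.0, -30, 0, 0, 0, 0, -1],
    [-4.7, -35, 0, 0, 0, 0, -1],
    [-5.3, -40, 0, 0, 0, 0, -1],
    [-6.1, -46, 0, 0, 0, 0, -1],
    [-6.1, -46, 0, 0, 0, 0, -1],
  ],
)

```text
time_s: 9.62
tool_pos: [0.5338, -0.0983, 0.0137]
ee_rot: [0.752, 0.659, -0.0, 0.0]
ft_force: [-0.5, 0.9, -0.1]
finger_gap: 0.0182
```

```bash
python3 look.py s6 side 195 150 120 100
```

```text
5.8 9.675 [ 0.5339 -0.0978  0.0137] [-0.7 -0.2 -0.4] 0.0182 [ 0.2   0.98 -0.15  1.77  0.31  0.41 -0.3 ]
```

View pics/s6.png

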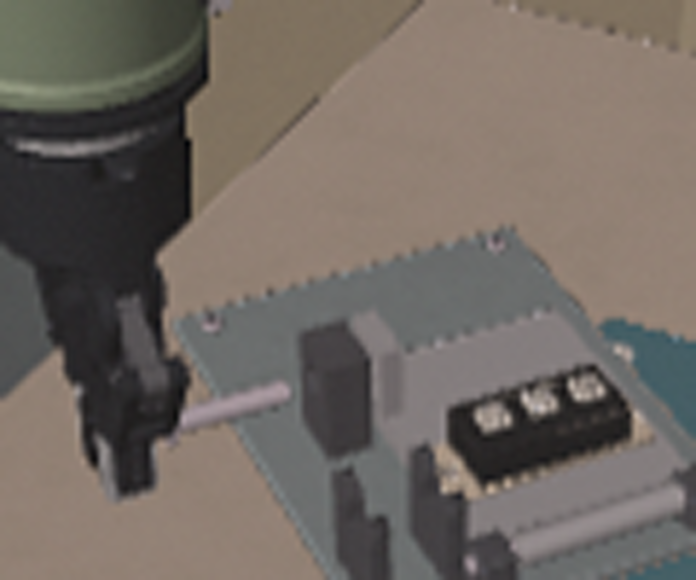

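>>> apply_moves(
  series=[
    [0, 0, 9, 0, 0, 0, -1],
    [0, 0, 18, 0, 0, 0, -1],
    [0, 0, 26, 0, 0, 0, -1],
    [15, -2, 26, 0, 0, 0, -1],
    [30, -2, 26, 0, 0, 0, -1],
    [45, 0, 26, 0, 0, 0, -1],
    [60, 8, 26, 0, 0, 0, -1],
    [72, 16, 26, 0, 0, 0, -1],
    [82, 21, 26, 0, 0, 0, -1],
    [89, 24.3, 26, 0, 0, 0, -1],
    [89, 24.3, 26, 0, 0, 0, -1],
    [89, 24.3, 26, 0, 0, 0, -1],
  ],
)

```text
time_s: 11.18
tool_pos: [0.6226, -0.0737, 0.0397]
ee_rot: [0.752, 0.659, -0.0, -0.0]
ft_force: [0.5, 0.1, -1.2]
finger_gap: 0.0182
```

```bash
python3 look.py s7 side 195 170 120 100; python3 look.py t7 top 250 150 100 80
python3 - <<'E'
from ff import *
f=(.584,.0535,-.132)
for n,x0,y0,k in(("side",195,170,5.8),("top",250,150,7.25)):
    d=np.load(n+"0.npz")
    for v in [(55,-99,71),(55,-74,71),(55,-49,71),(55,-90,56),(55,-58,56),(55,-90,40),(55,-58,40)]: print(n,v,((w2px(d,fx2w(v,f))-[x0,y0]+.5)*k).round())
E
```

```text
5.8 11.225 [ 0.6226 -0.0737  0.0397] [-0.2  0.3 -0.7] 0.0185 [ 0.16  1.02 -0.2   1.44  0.26  0.71 -0.28]
7.25 11.275 [ 0.6227 -0.0737  0.0398] [-0.6 -1.1  0.4] 0.018 [ 0.16  1.02 -0.2   1.44  0.26  0.71 -0.28]
side (55, -99, 71) [336. 357.]
side (55, -74, 71) [397. 339.]
side (55, -49, 71) [457. 320.]
side (55, -90, 56) [359. 380.]
side (55, -58, 56) [436. 357.]
side (55, -90, 40) [360. 412.]
side (55, -58, 40) [436. 388.]
top (55, -99, 71) [466. 280.]
top (55, -74, 71) [405. 271.]
top (55, -49, 71) [343. 262.]
top (55, -90, 56) [441. 284.]
top (55, -58, 56) [364. 273.]
top (55, -90, 40) [438. 292.]
top (55, -58, 40) [362. 281.]
```

View pics/s7.png

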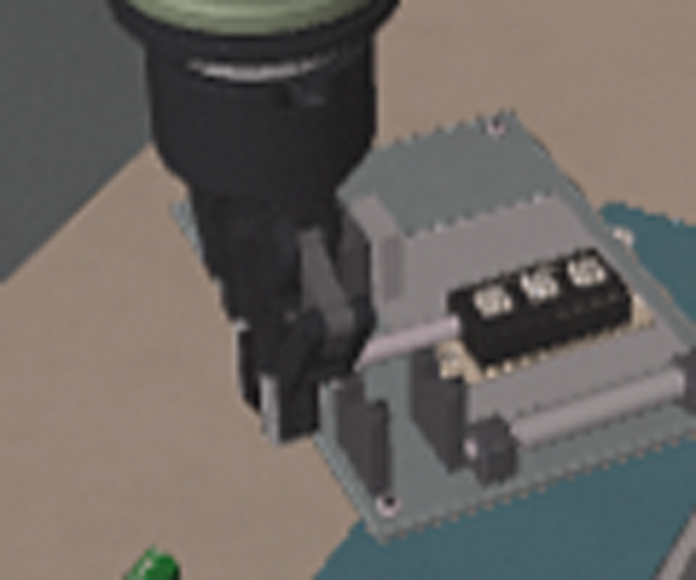

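View pics/t7.png

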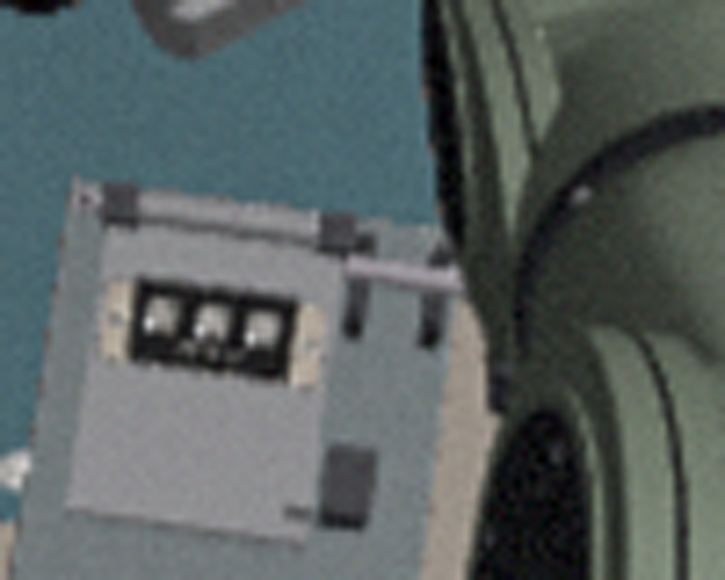

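>>> apply_moves(
  series=[
    [0, 0, -4, 0, 0, 0, -1],
    [0, 0, -8, 0, 0, 0, -1],
    [0, 0, -12, 0, 0, 0, -1],
    [0, 0, -15, 0, 0, 0, -1],
    [0, 0, -18, 0, 0, 0, -1],
    [0, 0, -20, 0, 0, 0, -1],
    [0, 0, -20, 0, 0, 0, -1],
  ],
)

```text
time_s: 12.15
tool_pos: [0.6229, -0.0734, 0.0195]
ee_rot: [0.752, 0.659, -0.0, -0.0]
ft_force: [-0.6, -1.2, -1.6]
finger_gap: 0.0185
```

```bash
python3 look.py s8 side 195 170 120 100; python3 look.py t8 top 250 150 100 80
```

```text
5.8 12.2 [ 0.623  -0.0734  0.0197] [-1.   0.1 -0.7] 0.018 [ 0.15  1.05 -0.19  1.44  0.27  0.67 -0.29]
7.25 12.25 [ 0.623  -0.0734  0.0198] [-0.  -0.1 -0.1] 0.0181 [ 0.15  1.05 -0.19  1.44  0.27  0.67 -0.29]
```

View pics/s8.png

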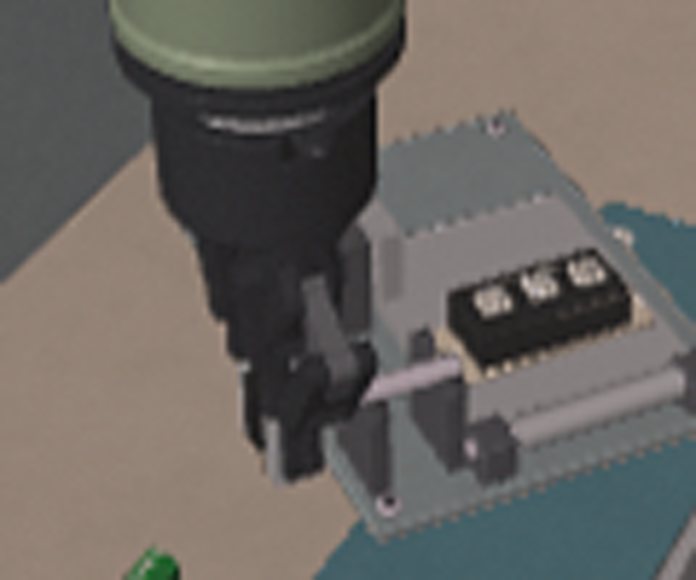

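View pics/t8.png

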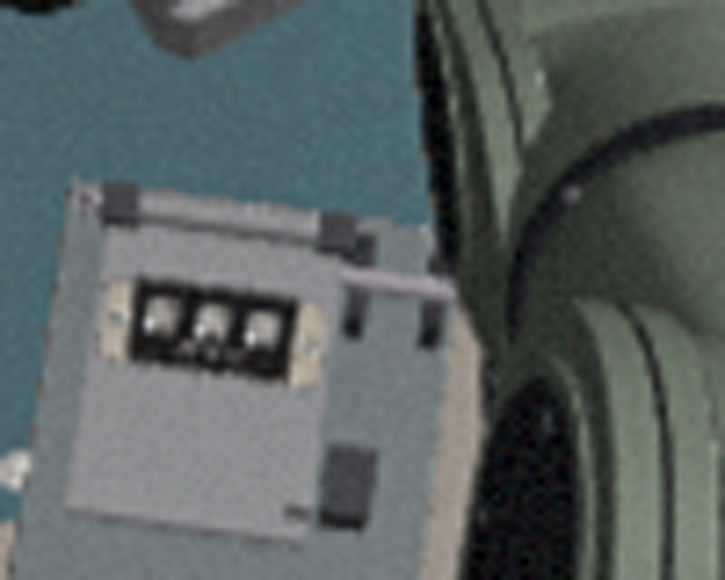

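>>> apply_moves(
  series=[
    [0.3, 2.5, -1, 0, 0, 0, -1],
    [0.3, 2.5, -3, 0, 0, 0, -1],
    [0.3, 2.5, -4.5, 0, 0, 0, -1],
    [0.3, 2.5, -5.5, 0, 0, 0, -1],
    [0.3, 2.5, -5.5, 0, 0, 0, -1],
  ],
)

```text
time_s: 12.88
tool_pos: [0.6233, -0.0709, 0.0143]
ee_rot: [0.752, 0.659, -0.0, -0.0]
ft_force: [-1.9, 0.3, 3.6]
finger_gap: 0.0179
```

```bash
python3 look.py s9 side 195 170 120 100; python3 look.py t9 top 250 150 100 80
```

```text
5.8 12.925 [ 0.6233 -0.0709  0.0143] [-1.2 -0.1  2.7] 0.0182 [ 0.15  1.06 -0.19  1.44  0.27  0.66 -0.29]
7.25 12.975 [ 0.6233 -0.0709  0.0143] [-0.9  0.1  2.8] 0.0182 [ 0.15  1.06 -0.19  1.44  0.27  0.66 -0.29]
```

View pics/s9.png

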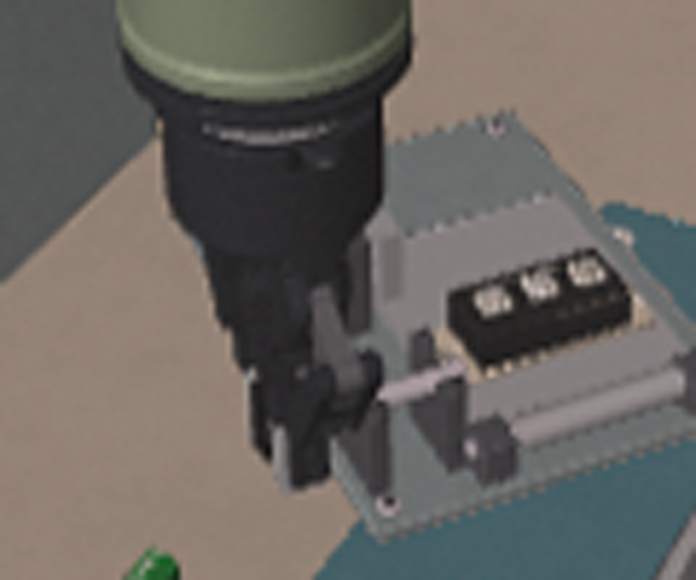

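View pics/t9.png

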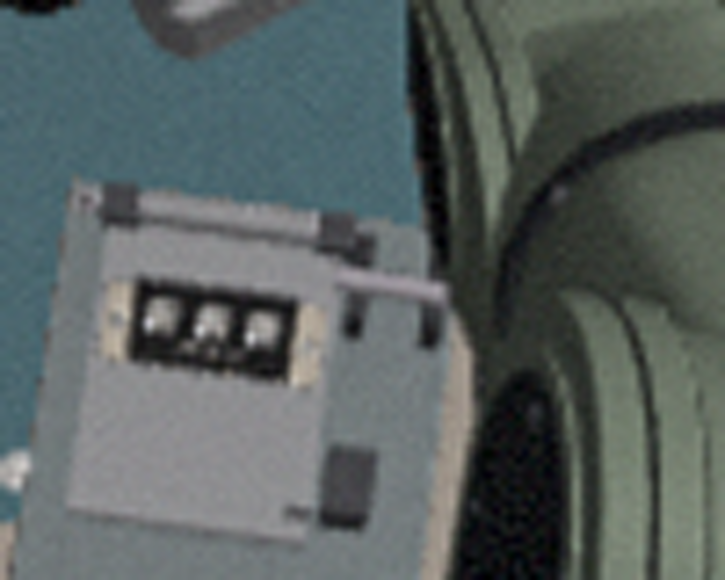

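>>> apply_moves(
  series=[
    [0, 0, 0, 0, 0, 0, -0.3],
    [0, 0, 0, 0, 0, 0, 0],
    [0, 0, 0, 0, 0, 0, 0.2],
    [0, 0, 0, 0, 0, 0, 0.2],
    [0, 0, 8, 0, 0, 0, 0.2],
    [0, 0, 20, 0, 0, 0, 0.2],
    [0, 0, 35, 0, 0, 0, 0.2],
    [0, 0, 55, 0, 0, 0, 0.2],
    [0, -20, 75, 0, 0, 0, 0.2],
    [-10, -50, 95, 0, 0, 0, 0.2],
    [-20, -90, 105, 0, 0, 0, 0.2],
    [-30, -130, 110, 0, 0, 0, 0.2],
  ],
)

```text
time_s: 14.48
tool_pos: [0.5932, -0.2022, 0.126]
ee_rot: [0.752, 0.659, 0.0, 0.001]
ft_force: [0.6, 0.1, -0.5]
finger_gap: 0.0515
```

```bash
python3 look.py s10 side 195 170 120 100; python3 look.py t10 top 250 150 100 80
```

```text
5.8 14.525 [ 0.5913 -0.2089  0.1262] [-3.3 -8.6  0.7] 0.0513 [ 0.4   0.9  -0.25  1.39  0.26  0.88 -0.06]
7.25 14.575 [ 0.592  -0.2062  0.1257] [-0.1  1.  -0. ] 0.0514 [ 0.4   0.9  -0.25  1.39  0.26  0.88 -0.06]
```

View pics/s10.png

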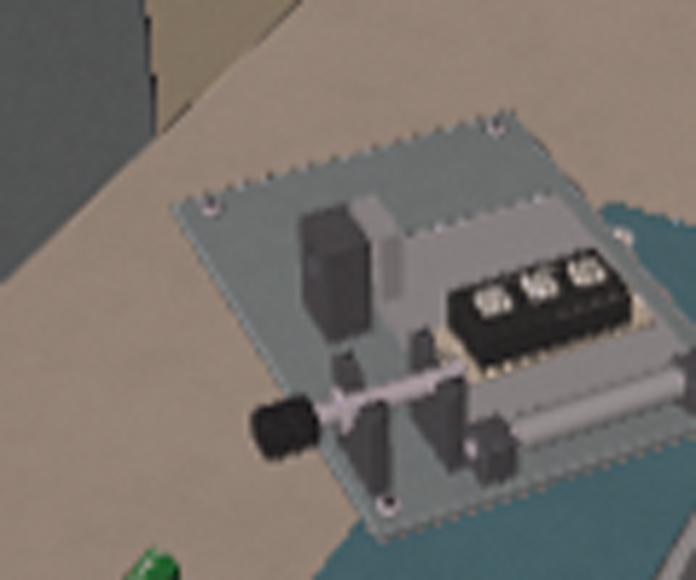

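View pics/t10.png

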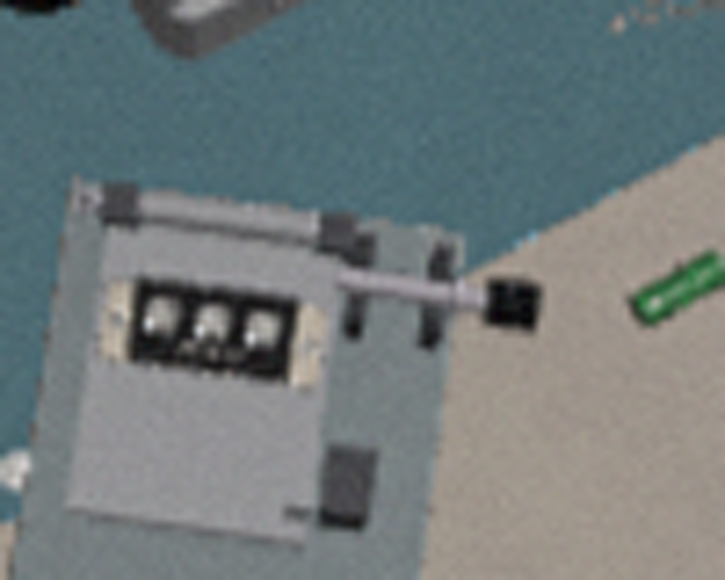

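>>> apply_moves(
  series=[
    [-4, -7, 0, 0, 0, 10, 0.2],
    [-8, -14, 0, 0, 0, 20, 0.2],
    [-12, -21, 0, 0, 0, 30, 0.2],
    [-16, -28, 0, 0, 0, 40, 0.2],
    [-20, -35, 0, 0, 0, 50, 0.2],
    [-23, -42, 0, 0, 0, 60, 0.2],
    [-27, -48, -10, 0, 0, 70, 0.2],
    [-27, -48, -20, 0, 0, 74.7, 0.2],
    [-27, -48, -30, 0, 0, 74.7, 0.2],
    [-27, -48, -30, 0, 0, 74.7, 0.2],
  ],
)

```text
time_s: 15.82
tool_pos: [0.5661, -0.2486, 0.0939]
ee_rot: [0.199, 0.98, -0.0, -0.0]
ft_force: [-0.0, 0.6, -1.6]
finger_gap: 0.0515
```

```bash
python3 look.py s11 side 100 200 140 110;python3 - <<'E'
from h import *
print(R.from_quat(sense()["ee_rot"]).as_euler("ZYX",degrees=True))
E
```

```text
5.2727272727272725 15.875 [ 0.5664 -0.2487  0.0944] [ 1.1 -0.9 -0.2] 0.0511 [ 0.63  0.98 -0.59  1.44  0.63  0.91  1.02]
[ 1.57066621e+02 -8.18335996e-04 -1.79986339e+02]
```

View pics/s11.png

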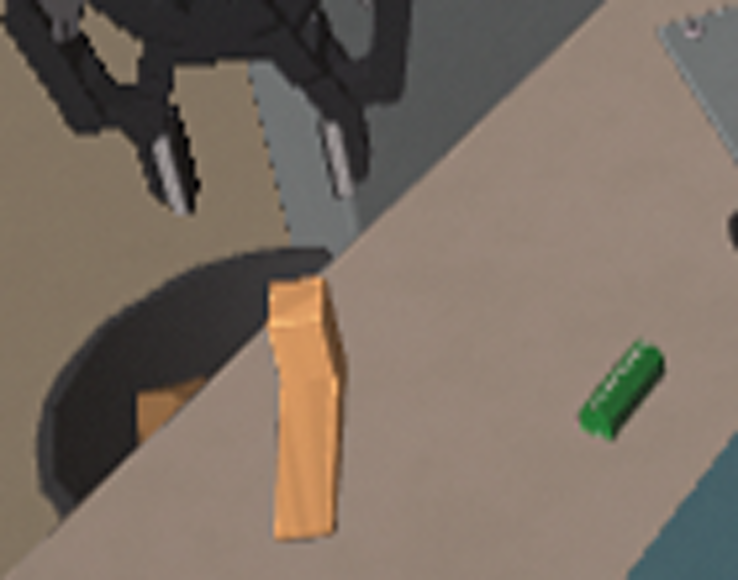

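```bash
python3 - <<'E'
from h import *
d=np.load("s11.npz");k=5.2727
for z in(.094,.102,.112,.12): print(z,((w2px(d,(.5664,-.2487,z))-[100,200]+.5)*k).round())
a=-.40
for s in(-1,1):
  for z in (.105,.112,.119):
    print(s,z,((w2px(d,(.5664-s*.0255*np.sin(a),-.2487+s*.0255*np.cos(a),z))-[100,200]+.5)*k).round())
P=d["P"]
for x,y in((175,170),(170,195),(182,208),(340,160),(345,185),(345,192)):
    print(x,y,P[int(200+y/k),int(100+x/k)].round(3))
for x,y in((285,300),(300,300),(315,300),(300,290),(295,318),(300,312)): print(x,y,P[int(200+y/k),int(100+x/k)].round(3))
E
```

```text
0.094 [277. 220.]
0.102 [273. 205.]
0.112 [268. 185.]
0.12 [264. 169.]
-1 0.105 [202. 206.]
-1 0.112 [198. 193.]
-1 0.119 [194. 179.]
1 0.105 [341. 191.]
1 0.112 [338. 177.]
1 0.119 [335. 163.]
175 170 [ 0.568 -0.279  0.134]
170 195 [ 0.565 -0.282  0.124]
182 208 [ 0.567 -0.28   0.116]
340 160 [ 0.588 -0.226  0.129]
345 185 [ 0.591 -0.227  0.119]
345 192 [ 0.59  -0.227  0.115]
285 300 [ 0.563 -0.252  0.051]
300 300 [ 0.566 -0.248  0.052]
315 300 [ 0.568 -0.243  0.051]
300 290 [ 0.564 -0.247  0.052]
295 318 [ 0.574 -0.254  0.05 ]
300 312 [ 0.574 -0.251  0.052]
```

>>> apply_moves(
  series=[
    [0, 0, -15, 0, 0, 0, 0.2],
    [0, 0, -32, 0, 0, 0, 0.2],
    [0, 0, -50, 0, 0, 0, 0.2],
    [0, 0, -68, 0, 0, 0, 0.2],
    [0, 0, -80, 0, 0, 0, 0.2],
    [0, 0, -88, 0, 0, 0, 0.2],
    [0, 0, -88, 0, 0, 0, 0.2],
    [0, 0, -88, 0, 0, 0, -0.2],
    [0, 0, -88, 0, 0, 0, -1],
    [0, 0, -88, 0, 0, 0, -1],
    [0, 0, -88, 0, 0, 0, -1],
    [0, 0, -88, 0, 0, 0, -1],
  ],
)

```text
time_s: 17.38
tool_pos: [0.5666, -0.249, 0.0068]
ee_rot: [0.198, 0.98, -0.0, 0.0]
ft_force: [-0.5, -0.2, 5.9]
finger_gap: 0.0209
```

```bash
python3 look.py s12 side 100 200 140 110
```

```text
5.2727272727272725 17.425 [ 0.5666 -0.249   0.0068] [-1.3  0.1  7. ] 0.0214 [ 0.6   1.1  -0.53  1.47  0.71  0.76  0.96]
```

View pics/s12.png

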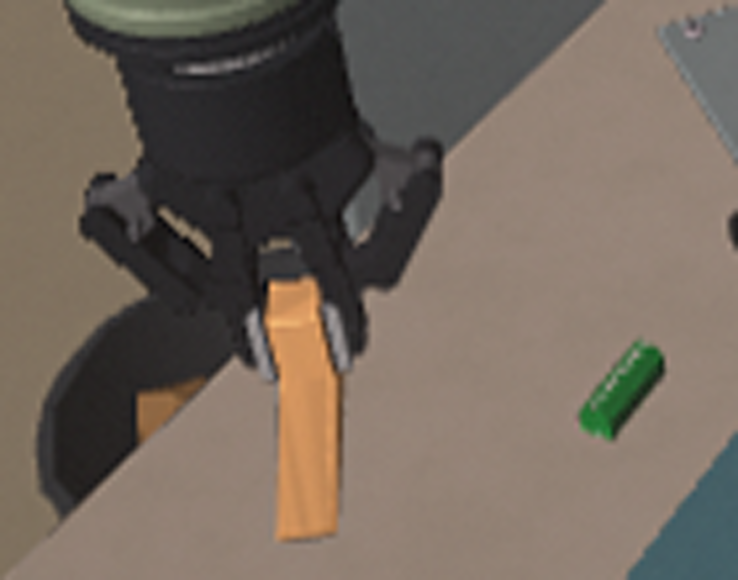

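>>> apply_moves(
  series=[
    [0, 0, 10, 0, 0, 0, -1],
    [0, 0, 28, 0, 0, 0, -1],
    [-5, 5, 50, 0, 0, 0, -1],
    [-20, 25, 70, 0, 0, 2, -1],
    [-40, 60, 75, 0, 0, 4, -1],
    [-60, 100, 75, 0, 0, 6, -1],
    [-80, 145, 75, 0, 0, 8, -1],
    [-100, 190, 75, 0, 0, 10, -1],
    [-112, 235, 75, 0, 0, 12, -1],
    [-119, 275, 75, 0, 0, 14, -1],
    [-123, 305, 75, 0, 0, 15.4, -1],
    [-123.3, 321, 75, 0, 0, 15.4, -1],
  ],
)

```text
time_s: 18.92
tool_pos: [0.4432, 0.0735, 0.0821]
ee_rot: [0.064, 0.998, 0.0, 0.001]
ft_force: [-0.0, -0.2, -1.0]
finger_gap: 0.0211
```

>>> apply_moves(
  series=[
    [0, 0, -15, 0, 0, 0, -1],
    [0, 0, -30, 0, 0, 0, -1],
    [0, 0, -38, 0, 0, 0, -1],
    [0, 0, -38, 0, 0, 0, -1],
  ],
)

```text
time_s: 19.42
tool_pos: [0.4431, 0.0719, 0.0432]
ee_rot: [0.065, 0.998, -0.0, -0.0]
ft_force: [-0.0, -0.1, -0.2]
finger_gap: 0.0213
```

```bash
python3 look.py s13 side 180 140 170 130;  python3 look.py t13 top 220 150 120 120; python3 - <<'E'
from h import *
print(R.from_quat(sense()["ee_rot"]).as_euler("ZYX",degrees=True))
E
```

```text
4.461538461538462 19.475 [0.4432 0.0719 0.0435] [-0.8 -0.1  0. ] 0.0214 [-0.06  0.88 -0.31  2.09  0.91  0.31  0.3 ]
4.833333333333333 19.525 [0.4432 0.072  0.0436] [ 0.   0.1 -1. ] 0.0214 [-0.06  0.88 -0.31  2.09  0.91  0.31  0.3 ]
[ 1.72523372e+02  2.92199240e-02 -1.79994072e+02]
```

View pics/s13.png

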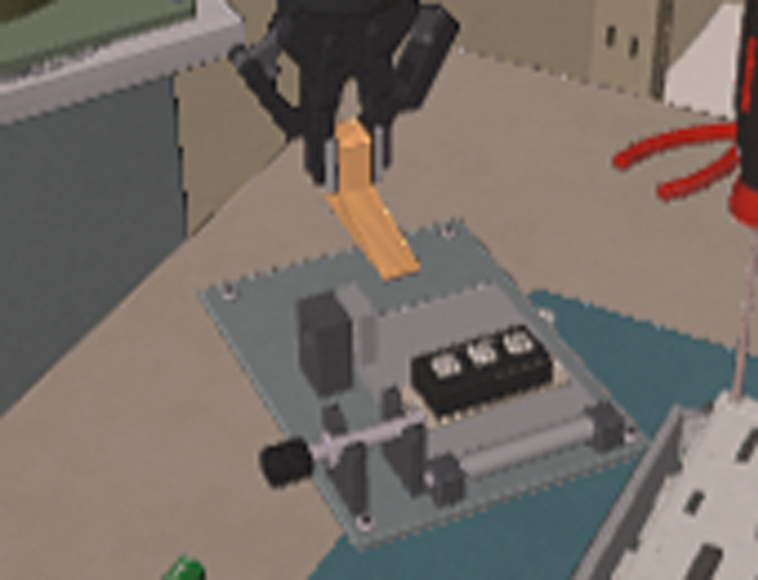

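View pics/t13.png

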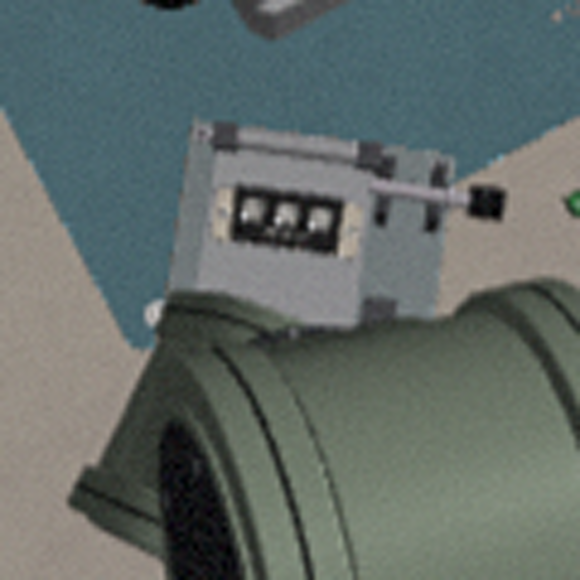

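```bash
cat > wf.py <<'E'
import sys
from ff import *
from scipy.ndimage import label
def wp(w,zb):
    # taper only; sloped top
    return [[fx2w((x,y,zb*1000+z),w) for y in(-11,11) for x,z in((12,0),(12,19),(76,0),(76,3))]]
def fitw(d,zb,w0,rowmin):
    I=d["img"].astype(int); m=((I[...,0]-I[...,2])>40)&(I[...,0]>110)
    lab,n=label(m); 
    u,v=w2px(d,fx2w((50,0,zb*1000+8),w0)).round().astype(int)
    m=lab==lab[v,u]; m=m.copy(); m[:rowmin]=0
    def cost(p):
        q=mask_poly(d,wp(p,zb)); q[:rowmin]=0
        return ((q-m)**2).sum()
    w0=np.array(w0)
    r=minimize(cost,w0,method="Nelder-Mead",options=dict(initial_simplex=[w0,w0+[.006,0,0],w0+[0,.006,0],w0+[0,0,.1]],xatol=1e-5,fatol=.01))
    return r.x,r.fun,m.sum()
f=(.584,.0535,-.132); fs=(.5852,.0528,-.1271)
def w2f(p,f):
    x,y=p[0]-f[0],p[1]-f[1];c,s=np.cos(f[2]),np.sin(f[2]); return np.array([c*x+s*y,-s*x+c*y])*1000
E
python3 - <<'E'
from wf import *
d=np.load("s13.npz")
for zb in(.0365,.034,.039):
    for rm in(182,186):
        x,c,n=fitw(d,zb,(.4432,.0719,-.1304),rm); print(zb,rm,x,c,n,"fix",w2f(x,f),w2f(x,fs), x[2]-f[2])
        # tip
P=d["P"]
for x,y in((385,262),(395,268),(405,265),(370,230),(350,200)): print(x,y,P[int(round(140+y/4.4615-.5)),int(round(180+x/4.4615-.5))].round(4))
print(w2f((.4432,.0719),f))
E
```

```text
0.0365 182 [ 0.441   0.0705 -0.1158] 16.31118800461361 234 fix [-144.0159   -2.0214] [-145.3031   -0.7734] 0.016172585175553394
0.0365 186 [ 0.4418  0.0693 -0.1011] 6.7436370626682045 186 fix [-143.037    -3.0513] [-144.3293   -1.8081] 0.0308524867802894
0.034 182 [ 0.4371  0.0729 -0.127 ] 16.99767781622453 234 fix [-148.2184   -0.1222] [-149.4963    1.1463] 0.004977923037317394
0.034 186 [ 0.439   0.0714 -0.1082] 6.9006382160707425 186 fix [-146.0653   -1.3601] [-147.3493   -0.1021] 0.02378634582856154
0.039 182 [ 0.444   0.0688 -0.1235] 15.793448673587081 234 fix [-140.8365   -3.2269] [-142.1297   -1.9945] 0.008491035452614065
0.039 186 [ 0.4451  0.0679 -0.1092] 6.575840061514802 186 fix [-139.5697   -3.9834] [-140.8666   -2.7572] 0.022759890558759113
385 262 [0.5062 0.0573 0.0409]
395 268 [0.5135 0.0586 0.0386]
405 265 [0.5136 0.0645 0.0394]
370 230 [0.4807 0.0612 0.0455]
350 200 [0.4601 0.0619 0.055 ]
[-141.9969   -0.2917]
```

>>> apply_moves(
  series=[
    [0, 0, -8, 0, 0, 0, -1],
    [0, 0, -16, 0, 0, 0, -1],
    [0, 0, -21, 0, 0, 0, -1],
    [0, 0, -23, 0, 0, 0, -1],
    [0, 0, -24, 0, 0, 0, -1],
    [0, 0, -24, 0, 0, 0, -1],
  ],
)

```text
time_s: 20.27
tool_pos: [0.443, 0.0721, 0.0192]
ee_rot: [0.065, 0.998, -0.0, 0.0]
ft_force: [0.6, 0.2, -0.3]
finger_gap: 0.0212
```

```bash
python3 look.py s14 side 210 150 110 80; python3 - <<'E'
from wf import *
d=np.load("s14.npz")
print(R.from_quat(sense()["ee_rot"]).as_euler("ZYX",degrees=True))
for zb in(.012,.013):
    x,c,n=fitw(d,zb,(.4432,.0719,-.1304),190); print(zb,x,c,n,"fix",w2f(x,f),w2f(x,fs), x[2]-f[2])
E
```

```text
7.090909090909091 20.325 [0.443  0.0721 0.0193] [-0.9  0.  -0.7] 0.0211 [-0.11  0.92 -0.22  2.1   0.96  0.22  0.25]
[ 172.5483    0.0097 -179.9993]
0.012 [ 0.4397  0.0709 -0.1126] 11.886382160707422 216 fix [-145.2903   -1.7617] [-146.5762   -0.5075] 0.01939502312168706
0.013 [ 0.4409  0.0701 -0.1111] 12.204813533256441 216 fix [-144.0171   -2.3272] [-145.3059   -1.0792] 0.02086511857384904
```

View pics/s14.png

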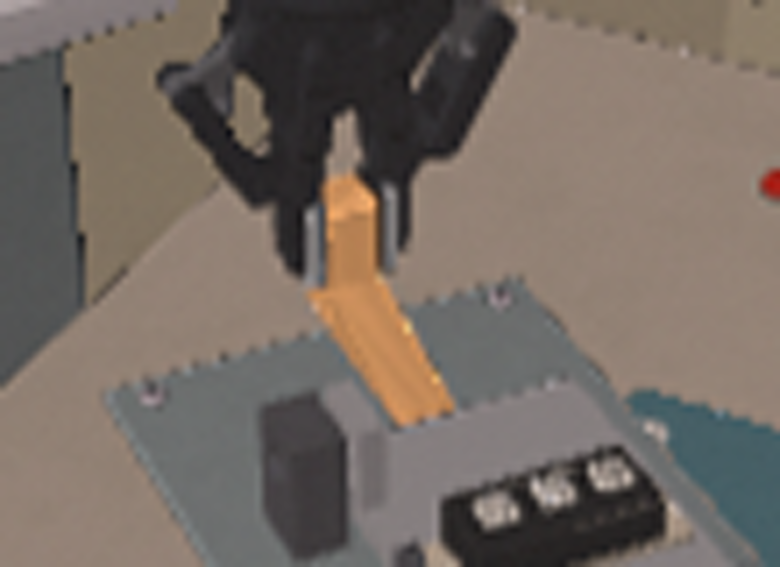

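>>> apply_moves(
  series=[
    [0, 0, -0.5, 0, 0, 0, -1],
    [0, 0, -1, 0, 0, 0, -1],
    [0, 0, -1, 0, 0, 0, -1],
  ],
)

```text
time_s: 20.7
tool_pos: [0.443, 0.0721, 0.0187]
ee_rot: [0.065, 0.998, -0.0, 0.0]
ft_force: [-2.5, -1.1, 16.9]
finger_gap: 0.0212
```

>>> apply_moves(
  series=[
    [0, 0, 0.6, 0, 0, 0, -1],
    [3, -0.4, 0.6, 0, 0, 0, -1],
    [6, -0.8, 0.6, 0, 0, 0, -1],
    [9, -1.2, 0.6, 0, 0, 0, -1],
    [12, -1.6, 0.6, 0, 0, 0, -1],
    [15, -2, 0.6, 0, 0, 0, -1],
    [18, -2.4, 0.6, 0, 0, 0, -1],
    [20, -2.6, 0.6, 0, 0, 0, -1],
    [20, -2.6, 0.6, 0, 0, 0, -1],
  ],
)

```text
time_s: 21.82
tool_pos: [0.4632, 0.0695, 0.0188]
ee_rot: [0.065, 0.998, 0.0, 0.0]
ft_force: [-0.6, -0.0, 1.6]
finger_gap: 0.021
```

```bash
python3 look.py s15 side 210 150 110 80; python3 - <<'E'
from h import *
print(w:=sense()["tool_pos"])
from wf import *
print(w2f(w,f))
E
```

```text
7.090909090909091 21.875 [0.4631 0.0695 0.0188] [0.7 0.1 0.1] 0.0209 [-0.05  0.94 -0.31  2.03  0.92  0.31  0.31]
[0.46313034 0.06949657 0.01877632]
[-121.9236   -0.0511]
```

View pics/s15.png

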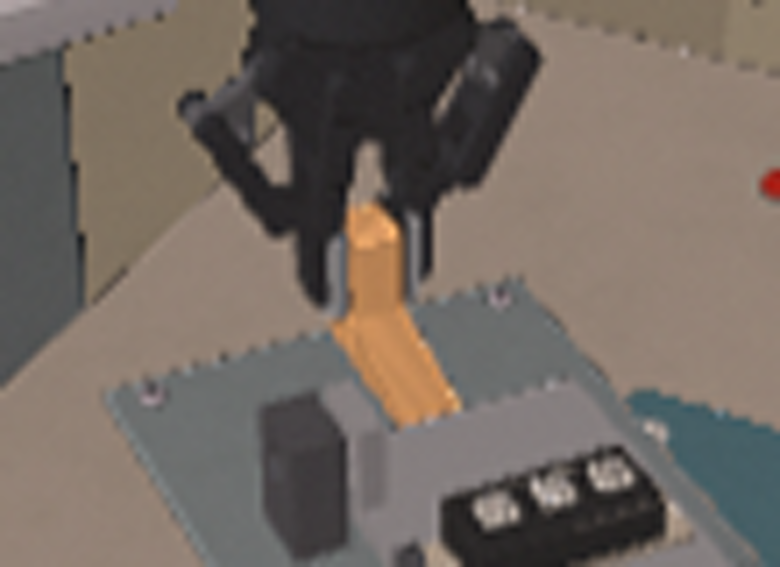

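>>> apply_moves(
  series=[
    [2, -0.3, -0.3, 0, 0, 0, -1],
    [4, -0.5, -0.3, 0, 0, 0, -1],
    [6, -0.8, -0.3, 0, 0, 0, -1],
    [8, -1.1, -0.3, 0, 0, 0, -1],
    [10, -1.3, -0.3, 0, 0, 0, -1],
    [12, -1.6, -0.3, 0, 0, 0, -1],
    [14, -1.9, -0.3, 0, 0, 0, -1],
    [14, -1.9, -0.3, 0, 0, 0, -1],
  ],
)

```text
time_s: 22.88
tool_pos: [0.4763, 0.0678, 0.0187]
ee_rot: [0.065, 0.998, -0.0, -0.0]
ft_force: [-7.5, 0.6, 13.8]
finger_gap: 0.0213
```

```bash
cat > plate.py <<'E'
import sys
from wf import *
a=np.load("s13.npz"); b=np.load(sys.argv[1]+".npz")
# plate top points by fixture x bins (exclude module), median z
for d,nm in((a,"ref"),(b,"now")):
    P=d["P"]; q=np.stack([P[...,0]-f[0],P[...,1]-f[1]],-1);c,s=np.cos(f[2]),np.sin(f[2])
    X=(c*q[...,0]+s*q[...,1])*1000;Y=(-s*q[...,0]+c*q[...,1])*1000;Z=P[...,2]*1000
    out=[]
    for x0 in range(-50,0,10):
        m=(X>x0)&(X<x0+10)&(abs(Y)<38)&(Z>18)&(Z<45)
        out.append((x0+5,round(float(np.median(Z[m])),2),int(m.sum())))
    m=(X>-50)&(X<0)&(abs(Y)<38)&(Z>18)&(Z<45)
    A=np.polyfit(X[m],Z[m],1)
    print(nm,out,"slope",A[0],"z@-55",np.polyval(A,-55))
w=sense()["tool_pos"]; print("tcp in fixture",w2f(w,f),w[2])
E
python3 look.py s16 side 210 150 110 80; python3 plate.py s15; python3 plate.py s16
```

```text
7.090909090909091 22.925 [0.4763 0.0678 0.0187] [-7.2  0.6 13.7] 0.0213 [-0.02  0.95 -0.35  1.99  0.89  0.37  0.36]
ref [(-45, 25.43, 63), (-35, 25.55, 71), (-25, 25.4, 74), (-15, 25.54, 77), (-5, 25.49, 18)] slope 0.005994008706529849 z@-55 25.332213928523238
now [(-45, 25.71, 60), (-35, 25.7, 77), (-25, 25.51, 72), (-15, 25.46, 76), (-5, 26.43, 17)] slope -0.00036016942078735074 z@-55 25.60389101656437
tcp in fixture [-108.6652    0.0289] 0.018725687319709288
ref [(-45, 25.43, 63), (-35, 25.55, 71), (-25, 25.4, 74), (-15, 25.54, 77), (-5, 25.49, 18)] slope 0.005994008706529849 z@-55 25.332213928523238
now [(-45, 27.17, 63), (-35, 26.8, 77), (-25, 26.76, 73), (-15, 26.63, 83), (-5, 26.32, 15)] slope -0.012871730364171247 z@-55 27.164986217024804
tcp in fixture [-108.6652    0.0289] 0.018725687319709288
```

View pics/s16.png

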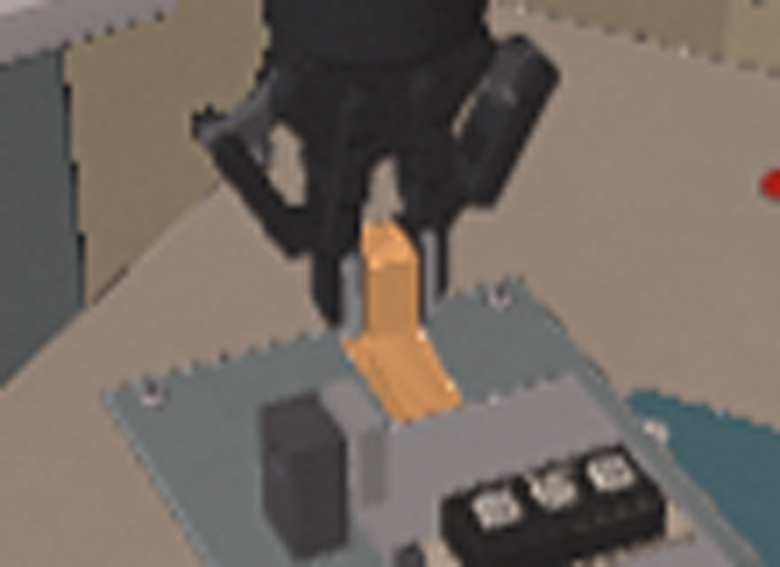

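>>> apply_moves(
  series=[
    [2, -0.3, 0.2, 0, 0, 0, -1],
    [4, -0.5, 0.2, 0, 0, 0, -1],
    [6, -0.8, 0.2, 0, 0, 0, -1],
    [8, -1.1, 0.2, 0, 0, 0, -1],
    [10, -1.3, 0.2, 0, 0, 0, -1],
    [12, -1.6, 0.2, 0, 0, 0, -1],
    [13.4, -1.8, 0.2, 0, 0, 0, -1],
    [13.4, -1.8, 0.2, 0, 0, 0, -1],
    [13.4, -1.8, 0.2, 0, 0, 0, -1],
  ],
)

```text
time_s: 24.05
tool_pos: [0.4897, 0.0659, 0.0187]
ee_rot: [0.065, 0.998, -0.0, -0.0]
ft_force: [-5.3, 0.5, 7.3]
finger_gap: 0.0211
```

```bash
python3 look.py s17 side 190 150 130 95; python3 look.py t17 top 220 150 120 90; python3 plate.py s17
```

```text
6.0 24.1 [0.4897 0.0659 0.0187] [-5.1  0.5  8.7] 0.0213 [ 0.01  0.96 -0.39  1.94  0.87  0.42  0.4 ]
6.444444444444445 24.15 [0.4898 0.066  0.0188] [-4.8  0.1  8.9] 0.0211 [ 0.01  0.96 -0.39  1.94  0.87  0.42  0.4 ]
ref [(-45, 25.43, 63), (-35, 25.55, 71), (-25, 25.4, 74), (-15, 25.54, 77), (-5, 25.49, 18)] slope 0.005994008706529849 z@-55 25.332213928523238
now [(-45, 30.27, 57), (-35, 30.01, 76), (-25, 29.6, 80), (-15, 29.22, 84), (-5, 29.07, 25)] slope -0.03171751080082916 z@-55 30.58095809478872
tcp in fixture [-95.0684  -0.0593] 0.018767325360102186
```

View pics/s17.png

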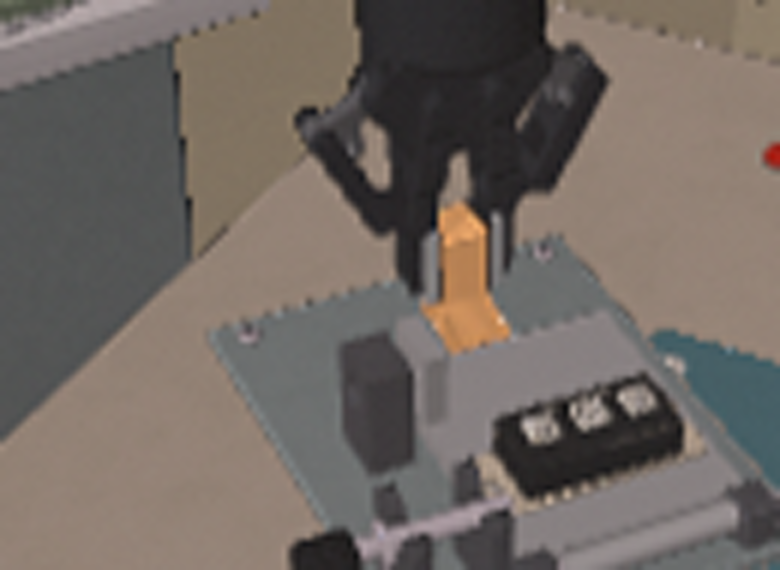

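View pics/t17.png

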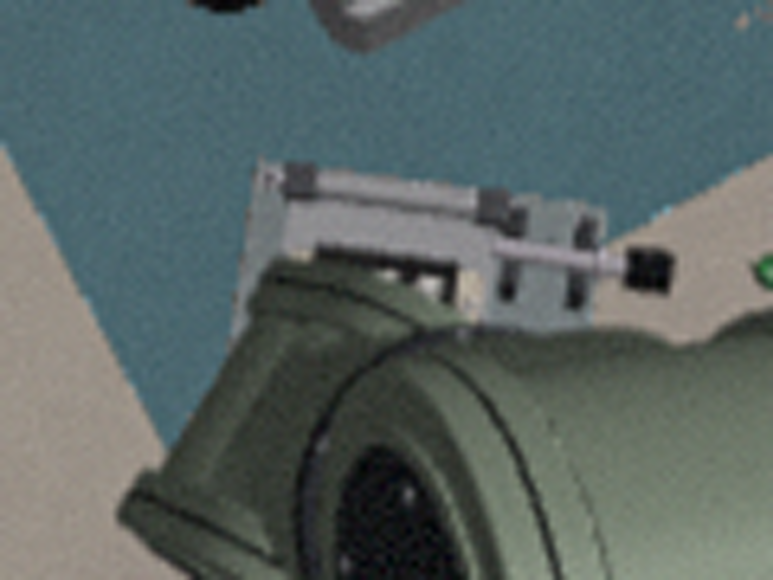

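>>> apply_moves(
  series=[
    [0, 0, 0, 0, 0, 0, -1],
    [0, 0, 0, 0, 0, 0, -1],
    [0, 0, 0, 0, 0, 0, -1],
    [0, 0, 0, 0, 0, 0, -1],
  ],
)

```text
time_s: 24.65
tool_pos: [0.4898, 0.0659, 0.0188]
ee_rot: [0.065, 0.998, -0.0, -0.0]
ft_force: [-5.4, 0.5, 8.6]
finger_gap: 0.0215
```

```bash
python3 look.py s18 side 190 150 130 95; python3 plate.py s18; python3 -c "
from plant import *
print(job_done())"
```

```text
6.0 24.7 [0.4897 0.0659 0.0188] [-5.   0.8  8.7] 0.0217 [ 0.01  0.96 -0.39  1.94  0.87  0.42  0.4 ]
ref [(-45, 25.43, 63), (-35, 25.55, 71), (-25, 25.4, 74), (-15, 25.54, 77), (-5, 25.49, 18)] slope 0.005994008706529849 z@-55 25.332213928523238
now [(-45, 30.27, 64), (-35, 29.92, 77), (-25, 29.45, 78), (-15, 29.05, 80), (-5, 29.47, 28)] slope -0.03513370919783702 z@-55 30.573990131586513
tcp in fixture [-95.0718  -0.0717] 0.018753961469671985
the job is handed in; nothing more can be done
None
```

The job is done and handed in at about 24.7 s. The lock pin is parked and the wedge is holding the plate's front edge up by about 5 mm.

- **Pin:** I drew it straight out of the lug and laid it in the two notches, knob outward, then let go. Pictures after release show it lying level in both slots. The top picture just before hand-in shows it still there.
- **Wedge:** I slid it along the base under the middle of the front edge, to within about 1–2 mm sideways. The last depth check puts the edge about 5.2 mm up, and the wedge travel predicts 5.0 mm. I am still holding it there. The last force reading was 5 N along the push and 9 N upward. The gripper fingers end well short of the plate.

Three checks failed or disagreed:
- **First grip on the knob missed.** The fingers closed above it without touching anything. The side camera showed the fingertips 35–40 mm higher than the reported tool position and fingertip length implied, so I corrected for that from then on.
- **The two cameras disagreed by about 2 mm** on the fixture and the wedge, so I used values between the two.
- **The pin first hung about 3 mm too far outward** over the notches. I shifted it 2.5 mm inward before setting it down.

The other things on the bench were never touched.

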